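# Put the accessories away in the rotary sorting drum

## Robot

A 6-joint arm with a two-finger parallel gripper is mounted at the origin on the work surface. World frame = base frame: x ahead of the robot, y to its left, z up, the work surface at z = 0. Lengths are in m, angles in rad, forces in N, time in s.
With the tool pointing down it reaches from about 0.325 to 0.85 m from the base axis. Payload 15.5 kg.
Tool frame: the origin (TCP) lies midway between the tips of the shut fingers; the grasp point (between the pads) lies 19 mm behind it; z points along the fingers, y is the direction in which the jaws open and shut (so a half turn about z gives the same grasp; the last joint's range is limited). The gripper opens to 91 mm and grips with 3 to 60 N. Pads are 32 mm wide; open, the fingers measure 118 mm over their backs; the gripper's body (76 mm by 178 mm) begins 60 mm behind the grasp point.
Start: joints at [1.113, 0.494, 1.345, -0, 1.302, -0.096], TCP at [0.222, 0.584, 0.214] pointing down, gripper open.
Joint ranges: [-2.91, 2.91], [-0.82, 2.16], [0.22, 2.67], [-1.22, 4.37], [0.12, 2.79], [-3.08, 3.08]. Speed limits (rad/s): [1.89, 1.89, 2.57, 3.01, 3.01, 3.01].

## Interface

Orientations are given as a rotation vector (axis times angle).
In Python, from plant import r gives the robot as it stands. The module is installed in compiled form; this text tells all that it offers.
- The arm moves only by the tool play_rows, never from a script. Its argument "plan" is a list of rows, each an object with "dr": the turn, a rotation vector about the tool's x, y, z in degrees, a list of three; "xyz": the shift along the tool's x, y, z in cm, a list of three; "hand": the closure in counts, from 0 (fully open) to 255 (shut). In form: [{"dr": [wx, wy, wz], "xyz": [dx, dy, dz], "hand": hand}, ...]. A call has 1 to 8 rows; each row shifts and turns the commanded pose from where the row before left it, along the tool's axes as they then stand; what a row does not reach is not made up. A row lasts 1/12 s, in which the tool goes at most 41.7 mm and 7.16 degrees, less where a joint would pass 70% of its speed; a pose out of reach is approached as far as the arm can. A call is refused whole if a number of a shift passes 4.17 or a number of a turn 7.16, either way. A call with a gripper value outside its range is refused whole. The fingers move at their own pace and stop on an object; "newtons" is the grip in N (left out, the last holds). Time passes only in rows, so rows that do not move let the fingers close. It gives the time, the measured TCP pose, the force and the opening at its end, in the units of the state.
- r.read_state(): the state, without advancing time (a new reading comes with each control period).
- r.capture(name): name is "side" or "top"; returns a dict with "image" (384x512x3 uint8, red, green, blue), "vfov" (degrees; the focal length in pixels is half the picture's height over the tangent of half this angle, whatever the lens; pixels are square), "cx", "cy" (the principal point, pixels), "T" (4x4, takes a point from camera to world coordinates). Camera axes: x right, y up, looking along -z (the intrinsics and any distortion apply to the point x, -y, -z); pixel columns grow to the right and rows downward; lengths in m; the calibration is good to about 2 mm. A picture is of the moment at which its call begins. There is no depth.
- r.close_job(): hands the job in, once; it reports no verdict.
Trained networks look in the newest picture that a camera, given by its name, has taken for a name from the list of things; names that differ only in an ending like _2 or _b are one class to them, and where a whole thing is asked for, a point or a joint stands for the part that bears it (a point fixed in the world has none). Each returns a list of dicts, best first, with "conf" (0 to 1); they miss things now and then, are a little off and sometimes report something else, mostly with a low value. They report only what shows in the picture. A call takes as long as a camera call. They do not tell look-alikes from the thing itself.
- r.spot_in(camera, label): "centre" ([x, y, z] in m, in world coordinates, good to about 4 mm: the middle of the surface that is visible of it).
- r.cut_out(camera, label): "mask" (384x512 bool, what is visible of it).
The state is a dict: "time_s": time; "joints": joint angles; "joint_velocities": joint speeds; "tau": joint torques, N m; "tool_pos": TCP position; "ee_rot": TCP orientation; "wrist_force": force on the tool from outside, world axes, zero at the start; "wrist_torque": the same for the moment, N m; "finger_gap": finger opening in m.
Only numpy, scipy, OpenCV 4.12 (cv2) and the standard library are available. Lean on these libraries where they do the work, as an engineer would, in place of code of your own. Each camera call takes 0.05 s, during which the arm holds its last target. There are 200 camera calls.

## Task

First clear every packing offcut off the drum's cover into the waste tub, before turning the cover. Then turn the slotted cover by its finger peg so that you can put every loose power plug through the opening into the compartment that already holds a plug, and every loose earbud case into the one that already holds an earbud case. Finally turn the cover until its opening sits squarely over the drum's blank quarter, so that all compartments are shut, and leave the phones and the mouse where they are.

Things in the scene. Friction and masses are not known exactly. Their poses are not given: they have to be found in the camera images.
- drum: round grey sorting drum fixed to the desk, 268 mm across, 84 mm high, wall 5 mm, floor 6 mm; origin at the centre of its underside, z up. 4 mm dividers along its x and y axes split it into quarters: the one with +x and +y is blank (filled solid up to 80 mm), the other three are open compartments. What lies in them must stay below the cover
- axis (a point): centre of the cover's top face, on the drum's axis, 91 mm above the desk. The cover is a flat clear disc of radius 132 mm, 5 mm thick, over the drum; it turns about this axis, either way, more than a full turn from the start, stiffly (0.15 N m), and stays where it is left. A black cap (48 mm across, 8 mm high) sits on its middle
- opening (a point): middle of the cover's opening, 85 mm from the axis, at the cover's top face; turns with it. The opening is a wedge with black edging, 40 degrees to each side of this point as seen from the axis, from the cap out to the rim. At the start it is roughly over the blank quarter. It is lined up with a quarter when it lies on that quarter's middle line (halfway between the dividers)
- peg (a point): middle of the black finger peg that stands on the cover for turning it: round, 18 mm across, 38 mm high, its foot on the cover's top face, its top 129 mm above the desk; this point is 19 mm above the cover's top face, 105 mm from the drum's axis, exactly opposite the opening
- blank (a point): middle of the blank quarter: fixed on the drum, 85 mm from its axis, at the height of the cover's top face (where point opening must end)
- tub: grey open waste tub fixed to the desk, 170 x 170 mm, 100 mm high, wall 4 mm, floor 4 mm; origin at the centre of its underside, z up, x and y along its sides
- plug1: white power plug brick, a box 50 (its x) x 30 (its y) x 28 (its z) mm, about 45 g, lying on the desk to the left at the start; origin at the centre of its underside; may be absent
- plug2: white power plug brick, a box 50 (its x) x 30 (its y) x 28 (its z) mm, about 45 g, lying on the desk to the left at the start; origin at the centre of its underside; may be absent
- plug3: white power plug brick, a box 50 (its x) x 30 (its y) x 28 (its z) mm, about 45 g, lying on the desk to the left at the start; origin at the centre of its underside; may be absent
- case1: white earbud case, a pillow-shaped box 58 (its x) x 46 (its y) x 24 (its z) mm with rounded edges, about 50 g, lying on the desk to the left at the start; origin at the centre of its underside; may be absent
- case2: white earbud case, a pillow-shaped box 58 (its x) x 46 (its y) x 24 (its z) mm with rounded edges, about 50 g, lying on the desk to the left at the start; origin at the centre of its underside; may be absent
- offcut1: brown stepped offcut of stiff packing board, 48 (its x) x 28 (its y) x 18 mm high, with a step 20 mm long on its -x end that makes it 28 mm high there; about 20 g; lies on the drum's cover at the start; origin at the centre of its underside; may be absent
- offcut2: brown stepped offcut of stiff packing board, 48 (its x) x 28 (its y) x 18 mm high, with a step 20 mm long on its -x end that makes it 28 mm high there; about 20 g; lies on the drum's cover at the start; origin at the centre of its underside; may be absent
- stored_plug: the power plug that already lies on the floor of one compartment (seen through the clear cover), same shape as the loose ones; marks the plugs' compartment, which differs from start to start; origin at the centre of its underside
- stored_case: the earbud case that already lies on the floor of another compartment, same shape as the loose ones; marks the cases' compartment; origin at the centre of its underside
- stored_reader: a white card reader, 44 x 44 x 14 mm, on the floor of the third compartment, into which nothing else goes; origin at the centre of its underside
- phone1: phone, 150 x 72 x 9 mm, lying on the desk beyond the drum; a bystander; origin at the centre of its underside
- phone2: phone, 150 x 72 x 9 mm, lying on the desk beyond the loose accessories; a bystander; origin at the centre of its underside
- mouse: grey and black computer mouse, about 100 x 58 x 33 mm, beyond the tub; a bystander; origin at the centre of its underside
Not all that is in view belongs to the job. Leave any orange or turquoise look-alike of the case2 alone.

How it is judged:
On the way, in this order (a step that is already met when the one before it is completed fails the run):
1. every offcut is in the waste tub, and the cover has not been turned yet (its opening is within 50 mm of where it started) (x of offcut1 in the frame of tub between -0.082 and 0.082 m and y of offcut1 in the frame of tub between -0.082 and 0.082 m and z of each of offcut1, offcut2 in the frame of tub below 0.09 m and x of offcut2 in the frame of tub between -0.082 and 0.082 m and y of offcut2 in the frame of tub between -0.082 and 0.082 m and distance of opening from where it was at the start of the episode below 0.05 m), for 0.2 s.
2. every loose plug and earbud case is in the compartment of its kind, under the cover's level (horizontal distance between each of plug1, plug2, plug3, case1, case2 and drum below 0.13 m and z of each of plug1, plug2, plug3, case1, case2 in the frame of drum below 0.085 m and ((x of each of plug1, stored_plug in the frame of drum below 0 m and y of each of plug1, stored_plug in the frame of drum above 0 m) or (x of each of plug1, stored_plug in the frame of drum below 0 m and y of each of plug1, stored_plug in the frame of drum below 0 m) or (x of each of plug1, stored_plug in the frame of drum above 0 m and y of each of plug1, stored_plug in the frame of drum below 0 m)) and ((x of each of plug2, stored_plug in the frame of drum below 0 m and y of each of plug2, stored_plug in the frame of drum above 0 m) or (x of each of plug2, stored_plug in the frame of drum below 0 m and y of each of plug2, stored_plug in the frame of drum below 0 m) or (x of each of plug2, stored_plug in the frame of drum above 0 m and y of each of plug2, stored_plug in the frame of drum below 0 m)) and ((x of each of plug3, stored_plug in the frame of drum below 0 m and y of each of plug3, stored_plug in the frame of drum above 0 m) or (x of each of plug3, stored_plug in the frame of drum below 0 m and y of each of plug3, stored_plug in the frame of drum below 0 m) or (x of each of plug3, stored_plug in the frame of drum above 0 m and y of each of plug3, stored_plug in the frame of drum below 0 m)) and ((x of each of case1, stored_case in the frame of drum below 0 m and y of each of case1, stored_case in the frame of drum above 0 m) or (x of each of case1, stored_case in the frame of drum below 0 m and y of each of case1, stored_case in the frame of drum below 0 m) or (x of each of case1, stored_case in the frame of drum above 0 m and y of each of case1, stored_case in the frame of drum below 0 m)) and ((x of each of case2, stored_case in the frame of drum below 0 m and y of each of case2, stored_case in the frame of drum above 0 m) or (x of each of case2, stored_case in the frame of drum below 0 m and y of each of case2, stored_case in the frame of drum below 0 m) or (x of each of case2, stored_case in the frame of drum above 0 m and y of each of case2, stored_case in the frame of drum below 0 m))), for 0.2 s.
3. the cover's opening is over the blank quarter (horizontal distance between opening and blank below 0.015 m), for 0.2 s.
At the end, for the whole second after the job is handed in: Every offcut is at rest in the tub; every loose plug is in the same compartment as the stored plug and every loose case in that of the stored case, below the cover; the middle of the opening is within 15 mm of the middle of the blank quarter (all of step 2 and x of offcut1 in the frame of tub between -0.082 and 0.082 m and y of offcut1 in the frame of tub between -0.082 and 0.082 m and z of each of offcut1, offcut2 in the frame of tub below 0.09 m and x of offcut2 in the frame of tub between -0.082 and 0.082 m and y of offcut2 in the frame of tub between -0.082 and 0.082 m and linear speed of each of offcut1, offcut2 below 0.03 m/s and horizontal distance between opening and blank below 0.015 m); the robot touches nothing.
It fails at once if phone1 is moved by more than 30 mm (distance of phone1 from where it was at the start of the episode above 0.03 m).
It fails at once if phone2 is moved by more than 30 mm (distance of phone2 from where it was at the start of the episode above 0.03 m).
It fails at once if mouse is moved by more than 30 mm (distance of mouse from where it was at the start of the episode above 0.03 m).
Of plug1, plug2, plug3 only 2 to 3 are there at a start; the rules pass over those that are not, and their reading is None.
Of case1, case2 only 1 to 2 are there at a start; the rules pass over those that are not, and their reading is None.
Of offcut1, offcut2 only 1 to 2 are there at a start; the rules pass over those that are not, and their reading is None.
At some moment in a run one of plug1, plug2, plug3, case1, case2 may be knocked a few centimetres aside while the robot is not near it.
Once in a run the grip may slacken for a moment while it holds something.
It also fails if it takes over 210 s, if anything falls off the work surface, if the arm or the gripper's body presses on something with over 40 N, if the wrist force passes 120 N, or if a joint passes its speed limit or range.

## Working session

There is one attempt and no reset: what is moved stays moved. The work goes in short steps, Python scripts to look and compute and a tool call to move; the robot and the scene stay as the last step left them, time stands still between calls to the robot, and variables do not carry over. Pictures are saved under pics/ and viewed, about 12 in all and at most 16, crops included, and the job is handed in when it is done.

Besides the shell and the picture viewer there is one more tool, called after "Call:" as name([rows], argument=value, ...), one row to a line, values as JSON. play_rows: Moves the arm, as the interface text tells. Its arguments: {"type":"object","properties":{"plan":{"type":"array","items":{"type":"object","properties":{"dr":{"type":"array","items":{"type":"number"}},"xyz":{"type":"array","items":{"type":"number"}},"hand":{"type":"number"}}}},"newtons":{"type":"number"}},"required":["plan"]}

```bash
mkdir -p pics; cat > h.py <<'E'
from plant import r
import numpy as np, cv2
from scipy.spatial.transform import Rotation as R
def cap(cam,name=None):
    c=r.capture(cam)
    if name: cv2.imwrite(f'pics/{name}.png',cv2.cvtColor(c['image'],cv2.COLOR_RGB2BGR))
    return c
def proj(c,p):
    T=np.array(c['T']);q=(np.atleast_2d(p)-T[:3,3])@T[:3,:3]
    f=192/np.tan(np.radians(c['vfov'])/2)
    return np.c_[c['cx']+f*q[:,0]/-q[:,2], c['cy']-f*q[:,1]/-q[:,2]]
def unproj(c,uv,z):
    T=np.array(c['T']);f=192/np.tan(np.radians(c['vfov'])/2);uv=np.atleast_2d(uv).astype(float)
    d=np.c_[(uv[:,0]-c['cx'])/f,-(uv[:,1]-c['cy'])/f,-np.ones(len(uv))]@T[:3,:3].T
    return T[:3,3]+d*((z-T[2,3])/d[:,2])[:,None]
def rect(c,mask,z):
    """min area rect of mask on plane z: centre, long-axis angle deg, size"""
    cs,_=cv2.findContours(mask.astype(np.uint8),cv2.RETR_EXTERNAL,cv2.CHAIN_APPROX_NONE)
    k=max(cs,key=cv2.contourArea)[:,0,:]
    p=(unproj(c,k,z)[:,:2]*1000).astype(np.float32)
    (x,y),(w,h),a=cv2.minAreaRect(p)
    if w<h: w,h,a=h,w,a+90
    return np.round([x,y,a%180,w,h],1)
E
python3 - <<'E'
from h import *
s=r.read_state();print({k:np.round(v,3) for k,v in s.items()})
for cam in ('top','side'):
    c=cap(cam,cam+'0');print(cam,c['vfov'],c['cx'],c['cy'],np.round(c['T'],3).tolist(),[k for k in c])
    for l in ['drum','axis','opening','peg','tub','plug1','case1','offcut1','stored_plug','stored_case','stored_reader','phone1','mouse']:
        print(l,[(np.round(d['centre'],3).tolist(),round(d['conf'],2)) for d in r.spot_in(cam,l)])
E
```

```text
{'time_s': np.float64(0.0), 'joints': array([ 1.112,  0.494,  1.346, -0.   ,  1.303, -0.096]), 'joint_velocities': array([ 0.001,  0.   ,  0.001,  0.001, -0.   ,  0.002]), 'tau': array([-0.0000e+00, -8.7883e+01, -3.8186e+01,  7.1000e-02,  5.3000e-02,
       -0.0000e+00]), 'tool_pos': array([0.222, 0.584, 0.213]), 'ee_rot': array([-5.67e-01, -3.09e+00,  2.00e-03]), 'wrist_force': array([ 0.697, -0.637, -0.853]), 'wrist_torque': array([-0.05 , -0.013, -0.032]), 'finger_gap': np.float64(0.091)}
top 45.68342085436237 256.5518343367044 182.05492989129107 [[-0.004, 0.985, -0.172, 0.267], [-1.0, -0.006, -0.01, -0.001], [-0.011, 0.172, 0.985, 1.363], [0.0, 0.0, 0.0, 1.0]] ['image', 'vfov', 'cx', 'cy', 'T']
drum [([0.559, 0.04, 0.089], 0.72)]
axis [([0.544, 0.031, 0.091], 0.56)]
opening [([0.548, 0.029, 0.088], 0.71)]
peg [([0.546, 0.028, 0.085], 0.95), ([0.49, 0.279, 0.024], 0.47)]
tub []
plug1 [([0.59, 0.262, 0.031], 0.63), ([0.541, 0.374, 0.028], 0.48)]
case1 [([0.275, 0.261, 0.023], 0.91), ([0.381, 0.262, 0.023], 0.8), ([0.32, 0.369, 0.02], 0.75), ([0.202, 0.37, 0.027], 0.75), ([0.489, 0.
[... 690 characters left out ...]
.545, 0.046, 0.093], 0.68)]
tub []
plug1 [([0.542, 0.385, 0.033], 0.87), ([0.434, 0.39, 0.028], 0.64), ([0.6, 0.275, 0.028], 0.56), ([0.49, 0.283, 0.022], 0.47)]
case1 [([0.384, 0.266, 0.02], 0.88), ([0.276, 0.263, 0.022], 0.88), ([0.322, 0.371, 0.019], 0.86), ([0.322, 0.151, 0.02], 0.81), ([0.212, 0.378, 0.021], 0.77), ([0.433, -0.374, 0.046], 0.72), ([0.548, 0.043, 0.092], 0.63), ([0.49, 0.285, 0.021], 0.57)]
offcut1 [([0.605, -0.013, 0.112], 0.79)]
stored_plug []
stored_case [([0.542, 0.045, 0.089], 0.74), ([0.546, 0.385, 0.027], 0.28)]
stored_reader [([0.568, 0.082, 0.093], 0.38)]
phone1 [([0.705, 0.365, 0.012], 0.86), ([0.778, 0.061, 0.011], 0.79)]
mouse [([0.741, -0.225, 0.023], 0.92)]
```

```bash
python3 -c "
import cv2
for n in ('top0','side0'):
    i=cv2.imread(f'pics/{n}.png');cv2.imwrite(f'pics/{n}b.png',cv2.resize(i,(800,600),interpolation=cv2.INTER_CUBIC))"
```

```text
(no output)
```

View pics/top0b.png

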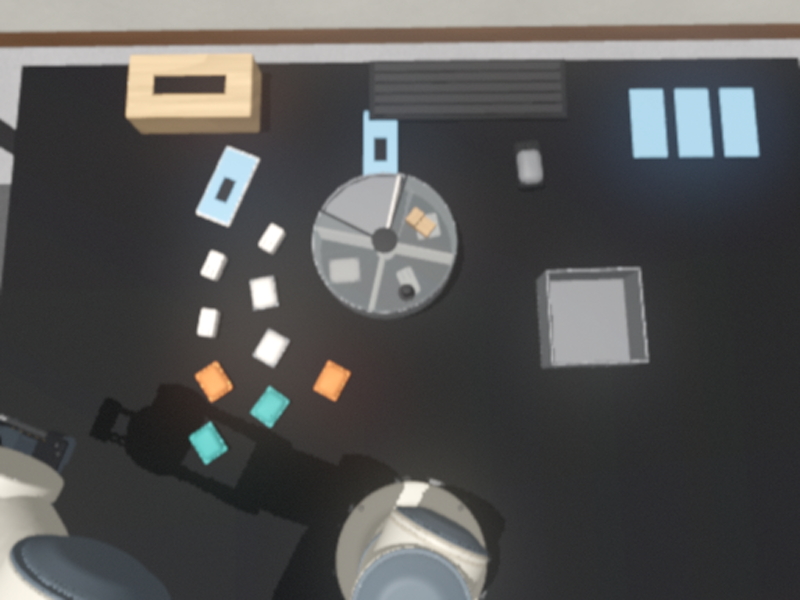

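View pics/side0b.png

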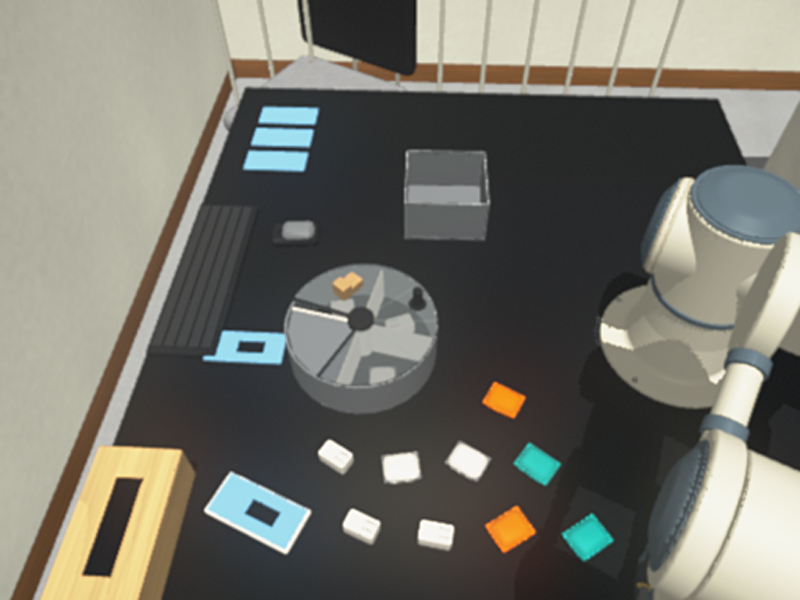

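Top view: three plugs at about (271,238), (213,265) and (207,322). Two white cases are at (264,292) and (271,348), with one stepped offcut at (420,221) over the compartment holding one of the plug-like items. The peg is at (406,291) and the tub at (594,318). Next I'll fit models to get the exact poses.

```bash
cat >> h.py <<'E'
from scipy.optimize import minimize
def box(x0,x1,y0,y1,z0,z1): return np.array([[a,b,c] for a in(x0,x1) for b in(y0,y1) for c in(z0,z1)])
PLUG=[box(-.025,.025,-.015,.015,0,.028)]
a,b=.029,.023
CASE=[np.vstack([box(-a,a,-b+.006,b-.006,.006,.018),box(-a+.006,a-.006,-b,b,.006,.018),box(-a+.006,a-.006,-b+.006,b-.006,0,.024)])]
OFF=[box(-.024,.024,-.014,.014,0,.018),box(-.024,-.004,-.014,.014,0,.028)]
def fit(views,model,p0,z,yaws=range(0,180,30)):
    """views: list of (capture, mask). maximise IoU of projected silhouette; returns x,y,yaw(deg),score"""
    S=4
    V=[]
    for c,m in views:
        u,v=proj(c,[[*p0[:2],z]])[0].astype(int); w=45
        x0,y0=max(u-w,0),max(v-w,0); mm=m[y0:y0+2*w,x0:x0+2*w].astype(np.uint8)
        V.append((c,cv2.resize(mm,None,fx=S,fy=S,interpolation=cv2.INTER_LINEAR)>0,x0,y0))
    def cost(p):
        t=np.radians(p[2]);Rz=np.array([[np.cos(t),-np.sin(t),0],[np.sin(t),np.cos(t),0],[0,0,1]]);s=0
        for c,m,x0,y0 in V:
            im=np.zeros(m.shape,np.uint8)
            for h in model:
                q=(proj(c,h@Rz.T+[p[0]/1e3,p[1]/1e3,z])-[x0,y0]+.5)*S
                cv2.fillConvexPoly(im,cv2.convexHull(np.round(q).astype(np.int32)),1)
            i=im>0; s-=(i&m).sum()/max((i|m).sum(),1)
        return s/len(V)
    best=min((minimize(cost,[p0[0]*1e3,p0[1]*1e3,y],method='Nelder-Mead',options=dict(initial_simplex=np.array([[p0[0]*1e3,p0[1]*1e3,y]]*4)+np.array([[0,0,0],[8,0,0],[0,8,0],[0,0,25]]),xatol=.2,fatol=1e-4)) for y in yaws),key=lambda o:o.fun)
    return np.r_[best.x[:2],best.x[2]%360,-best.fun].round(2)
def white(c):
    h=cv2.cvtColor(c['image'],cv2.COLOR_RGB2HSV);return (h[...,1]<50)&(h[...,2]>130)
def brown(c):
    h=cv2.cvtColor(c['image'],cv2.COLOR_RGB2HSV);return (h[...,0]<22)&(h[...,1]>70)&(h[...,2]>110)
E
python3 - <<'E'
from h import *
t,s=cap('top'),cap('side')
for n,m,p in [('p',PLUG,(.59,.262)),('p',PLUG,(.541,.374)),('p',PLUG,(.434,.388)),('c',CASE,(.489,.28)),('c',CASE,(.382,.263))]:
    print(n,fit([(t,white(t)),(s,white(s))],m,p,0),fit([(t,white(t))],m,p,0),fit([(s,white(s))],m,p,0))
p=(.603,-.02)
for v in ([(t,brown(t)),(s,brown(s))],[(t,brown(t))],[(s,brown(s))]): print('off',fit(v,OFF,p,.091,range(0,360,30)))
for n,c,p in (('top',t,(.55,.03,.09)),('side',s,(.55,.03,.09))):
    u,v=proj(c,[p])[0].astype(int);print(n,u,v)
    i=c['image'][v-64:v+64,u-64:u+64,::-1]
    cv2.imwrite(f'pics/drum_{n}.png',cv2.resize(i,(600,600),interpolation=cv2.INTER_CUBIC))
E
cd pics; python3 -c "
import cv2
cv2.imwrite('drum2.png',cv2.resize(cv2.hconcat([cv2.imread('drum_top.png'),cv2.imread('drum_side.png')]),(800,400)))"
```

```text
p [5.9814e+02 2.6603e+02 3.2884e+02 2.1000e-01] [5.9648e+02 2.6664e+02 1.4984e+02 1.0000e-01] [5.9878e+02 2.6569e+02 3.3003e+02 3.2000e-01]
p [5.4603e+02 3.7677e+02 3.3786e+02 2.4000e-01] [5.4366e+02 3.7739e+02 3.4183e+02 1.8000e-01] [5.4711e+02 3.7647e+02 1.5755e+02 3.1000e-01]
p [4.3450e+02 3.8294e+02 3.5209e+02 3.2000e-01] [4.3214e+02 3.8419e+02 1.7313e+02 2.1000e-01] [434.89 382.74 170.97   0.44]
c [4.9141e+02 2.7899e+02 9.6600e+00 2.2000e-01] [4.8984e+02 2.7934e+02 1.0340e+01 1.7000e-01] [4.927e+02 2.789e+02 1.080e+01 2.700e-01]
c [385.01 261.62 149.32   0.39] [3.8285e+02 2.6245e+02 3.3217e+02 3.2000e-01] [386.44 261.9  328.34   0.47]
off [604.1  -23.88 232.54   0.83]
off [601.38 -21.89  40.68   0.78]
off [604.79 -23.85 232.34   0.92]
top 250 161
side 240 200
```

View pics/drum_top.png

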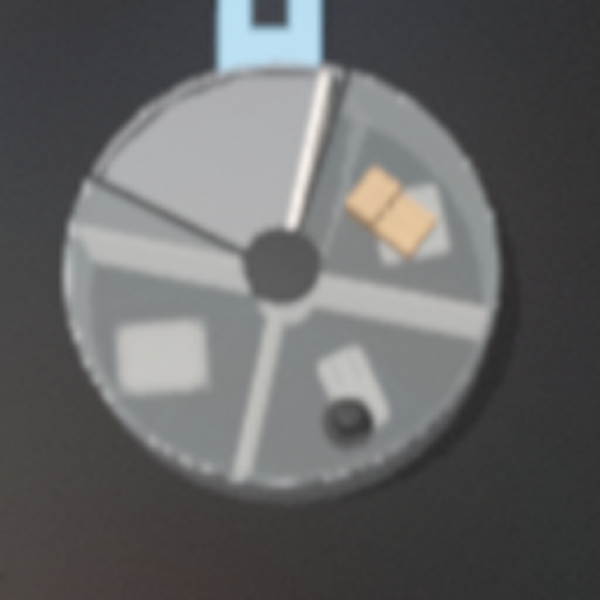

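View pics/drum_side.png

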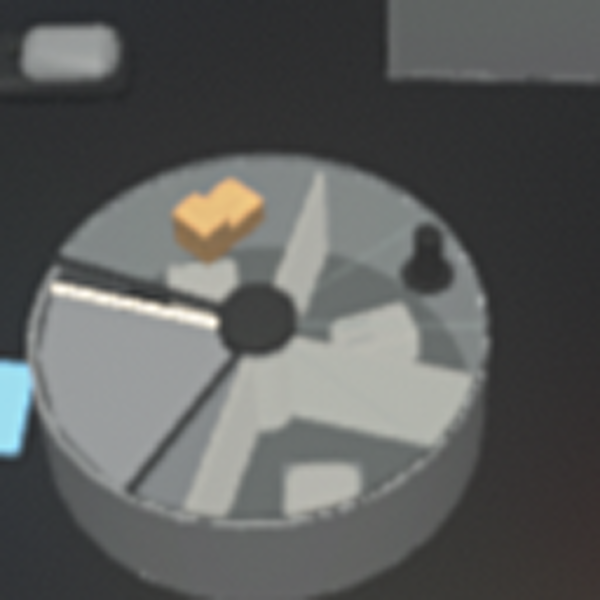

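```bash
python3 - <<'E'
from h import *
t,s=cap('top'),cap('side')
k=128/600
T=lambda *p:np.array(p)*k+[186,97]-.4
S=lambda *p:np.array(p)*k+[176,136]-.4
ct=unproj(t,T(282,266),.099)[0];cs=unproj(s,S(257,318),.099)[0]
print('cap',ct,cs)
print('peg',unproj(t,T(347,413),.129)[0],unproj(s,S(430,233),.129)[0])
ax=(ct+cs)/2
def ang(a,b,z,c): 
    d=unproj(c,b,z)[0]-unproj(c,a,z)[0];return np.degrees(np.arctan2(d[1],d[0]))
print('div up',ang(T(293,228),T(322,70),.084,t),'left op edge',ang(T(240,247),T(92,178),.091,t),'right edge',ang(T(297,230),T(348,75),.091,t))
print('div side: ', ang(S(218,322),S(52,288),.084,s),'edges',ang(S(220,310),S(60,262),.091,s),ang(S(240,355),S(132,487),.091,s))
# tub rim corners fit, top: full-img px from 800x600 view
for q in [(547,271),(640,267),(648,361),(543,366)]: print('tub',unproj(t,np.array(q)*.64,.1)[0])
for q in [(405,152),(488,151),(490,188),(404,190)]: print('tubs',unproj(s,np.array(q)*.64,.1)[0])
def comp(c):
    n,l,st,ce=cv2.connectedComponentsWithStats(white(c).astype(np.uint8));return l
lt,ls=comp(t),comp(s)
for n,m,p,h in [('p',PLUG,(.597,.266),.02),('p',PLUG,(.546,.377),.02),('p',PLUG,(.4345,.383),.02),('c',CASE,(.491,.279),.02),('c',CASE,(.385,.262),.02)]:
    V=[]
    for c,l in((t,lt),(s,ls)):
        u,v=proj(c,[[*p,h]])[0].round().astype(int);V.append((c,l==l[v,u]))
    print(n,fit(V,m,p,0),fit(V[:1],m,p,0),fit(V[1:],m,p,0))
E
```

```text
cap [0.57046721 0.04275435 0.099     ] [0.57450604 0.04904251 0.099     ]
peg [0.47462922 0.00368379 0.129     ] [0.47718827 0.00559348 0.129     ]
div up -10.192107801751106 left op edge 64.10226371782856 right edge -17.84878401631778
div side:  -11.38240948087648 edges -17.517176383512634 61.718199555005654
tub [ 0.51008207 -0.25104893  0.1       ]
tub [ 0.51631909 -0.41845323  0.1       ]
tub [ 0.34761117 -0.42203191  0.1       ]
tub [ 0.33979138 -0.23726788  0.1       ]
tubs [ 0.52125042 -0.40682787  0.1       ]
tubs [ 0.34247808 -0.4181379   0.1       ]
tubs [ 0.34166944 -0.29781349  0.1       ]
tubs [ 0.51671879 -0.28365785  0.1       ]
p [597.35 266.58 148.39   0.9 ] [596.21 267.06 150.82   0.91] [598.58 265.68 147.07   0.91]
p [545.43 377.04 338.7    0.9 ] [544.01 377.32 340.87   0.91] [547.03 376.17 156.9    0.93]
p [433.96 383.31 172.55   0.89] [431.71 383.52 351.91   0.9 ] [434.88 382.73 171.07   0.93]
c [490.91 279.07 191.36   0.92] [489.74 279.22   9.77   0.94] [492.65 278.97  10.7    0.93]
c [384.63 261.78 329.71   0.91] [383.29 262.29 329.08   0.93] [386.41 261.91 328.41   0.92]
```

```bash
cat > plan.py <<'E'
from h import *
import json,sys
def yaw(s):
    y=R.from_rotvec(s['ee_rot']).as_matrix()[:,1];return np.degrees(np.arctan2(y[1],y[0]))
def state():
    s=r.read_state();print('t',round(float(s['time_s']),1),'tcp',np.round(s['tool_pos'],4),'yaw',round(yaw(s),1),'gap',round(float(s['finger_gap']),4),'F',np.round(s['wrist_force'],1),'j6',round(float(s['joints'][5]),2));return s
def plan(wps,step=3.6,rot=6.5):
    """wps: ('go',x,y,z,yaw|None) m/deg, ('hand',counts), ('wait',n), ('step',cm). Prints rows in calls of 8"""
    s=state();p=np.array(s['tool_pos'],float);ps=yaw(s);hand=None;rows=[];h=[int(round(255*(1-s['finger_gap']/.091)))]
    h=h[0]
    def add(dr,d):rows.append({"dr":[0,0,round(dr,1)],"xyz":[round(float(v),2) for v in d],"hand":h})
    for w in wps:
        if w[0]=='hand':h=w[1]
        elif w[0]=='step':step=w[1]
        elif w[0]=='wait':
            for _ in range(w[1]):add(0,[0,0,0])
        else:
            tgt=np.array([p[i] if w[1+i] is None else w[1+i] for i in range(3)]);d=(tgt-p)*100;dy=0 if w[4] is None else (w[4]-ps)
            a=np.radians(ps);X=np.array([np.cos(a+np.pi/2),np.sin(a+np.pi/2),0]);Y=np.array([np.cos(a),np.sin(a),0])
            tl=np.array([d@X,d@Y,-d[2]]);n=int(np.ceil(np.linalg.norm(d)/step-1e-6));m=int(np.ceil(abs(dy)/rot-1e-6))
            if np.hypot(*d[:2])<.05: 
                k=max(n,m)
                for i in range(k):add(-dy/k,tl/k)
            else:
                for i in range(n):add(0,tl/n)
                for i in range(m):add(-dy/m,[0,0,0])
            p=tgt;ps+=dy
    for i in range(0,len(rows),8):print(json.dumps(rows[i:i+8],separators=(',',':')))
E
python3 - <<'E'
from plan import *
plan([('hand',0),('go',.6035,-.0235,.2,None),('hand',120),('go',.6035,-.0235,.14,-38)])
E
```

```text
t 1.6 tcp [0.2218 0.5843 0.2139] yaw 69.2 gap 0.0915 F [ 0.6  0.  -0.2] j6 -0.1
[{"dr":[0,0,0],"xyz":[-2.86,-2.16,0.07],"hand":0},{"dr":[0,0,0],"xyz":[-2.86,-2.16,0.07],"hand":0},{"dr":[0,0,0],"xyz":[-2.86,-2.16,0.07],"hand":0},{"dr":[0,0,0],"xyz":[-2.86,-2.16,0.07],"hand":0},{"dr":[0,0,0],"xyz":[-2.86,-2.16,0.07],"hand":0},{"dr":[0,0,0],"xyz":[-2.86,-2.16,0.07],"hand":0},{"dr":[0,0,0],"xyz":[-2.86,-2.16,0.07],"hand":0},{"dr":[0,0,0],"xyz":[-2.86,-2.16,0.07],"hand":0}]
[{"dr":[0,0,0],"xyz":[-2.86,-2.16,0.07],"hand":0},{"dr":[0,0,0],"xyz":[-2.86,-2.16,0.07],"hand":0},{"dr":[0,0,0],"xyz":[-2.86,-2.16,0.07],"hand":0},{"dr":[0,0,0],"xyz":[-2.86,-2.16,0.07],"hand":0},{"dr":[0,0,0],"xyz":[-2.86,-2.16,0.07],"hand":0},{"dr":[0,0,0],"xyz":[-2.86,-2.16,0.07],"hand":0},{"dr":[0,0,0],"xyz":[-2.86,-2.16,0.07],"hand":0},{"dr":[0,0,0],"xyz":[-2.86,-2.16,0.07],"hand":0}]
[{"dr":[0,0,0],"xyz":[-2.86,-2.16,0.07],"hand":0},{"dr":[0,0,0],"xyz":[-2.86,-2.16,0.07],"hand":0},{"dr":[0,0,0],"xyz":[-2.86,-2.16,0.07],"hand":0},{"dr":[0,0,0],"xyz":[-2.86,-2.16,0.07],"hand":0},{"dr":[0,0,6.3],"xyz":[0.0,0.0,0.35],"hand":120},{"dr":[0,0,6.3],"xyz":[0.0,0.0,0.35],"hand":120},{"dr":[0,0,6.3],"xyz":[0.0,0.0,0.35],"hand":120},{"dr":[0,0,6.3],"xyz":[0.0,0.0,0.35],"hand":120}]
[{"dr":[0,0,6.3],"xyz":[0.0,0.0,0.35],"hand":120},{"dr":[0,0,6.3],"xyz":[0.0,0.0,0.35],"hand":120},{"dr":[0,0,6.3],"xyz":[0.0,0.0,0.35],"hand":120},{"dr":[0,0,6.3],"xyz":[0.0,0.0,0.35],"hand":120},{"dr":[0,0,6.3],"xyz":[0.0,0.0,0.35],"hand":120},{"dr":[0,0,6.3],"xyz":[0.0,0.0,0.35],"hand":120},{"dr":[0,0,6.3],"xyz":[0.0,0.0,0.35],"hand":120},{"dr":[0,0,6.3],"xyz":[0.0,0.0,0.35],"hand":120}]
[{"dr":[0,0,6.3],"xyz":[0.0,0.0,0.35],"hand":120},{"dr":[0,0,6.3],"xyz":[0.0,0.0,0.35],"hand":120},{"dr":[0,0,6.3],"xyz":[0.0,0.0,0.35],"hand":120},{"dr":[0,0,6.3],"xyz":[0.0,0.0,0.35],"hand":120},{"dr":[0,0,6.3],"xyz":[0.0,0.0,0.35],"hand":120}]
```

Call:
play_rows([
  {"xyz": [-2.86,-2.16,0.07],"hand": 0},
  {"xyz": [-2.86,-2.16,0.07],"hand": 0},
  {"xyz": [-2.86,-2.16,0.07],"hand": 0},
  {"xyz": [-2.86,-2.16,0.07],"hand": 0},
  {"xyz": [-2.86,-2.16,0.07],"hand": 0},
  {"xyz": [-2.86,-2.16,0.07],"hand": 0},
  {"xyz": [-2.86,-2.16,0.07],"hand": 0},
  {"xyz": [-2.86,-2.16,0.07],"hand": 0},
])

```text
validation failed for argument at $.pl...
```

Call:
play_rows([
  {"dr": [0,0,0],"xyz": [-2.86,-2.16,0.07],"hand": 0},
  {"dr": [0,0,0],"xyz": [-2.86,-2.16,0.07],"hand": 0},
  {"dr": [0,0,0],"xyz": [-2.86,-2.16,0.07],"hand": 0},
  {"dr": [0,0,0],"xyz": [-2.86,-2.16,0.07],"hand": 0},
  {"dr": [0,0,0],"xyz": [-2.86,-2.16,0.07],"hand": 0},
  {"dr": [0,0,0],"xyz": [-2.86,-2.16,0.07],"hand": 0},
  {"dr": [0,0,0],"xyz": [-2.86,-2.16,0.07],"hand": 0},
  {"dr": [0,0,0],"xyz": [-2.86,-2.16,0.07],"hand": 0},
])

```text
time_s: 2.27
tool_pos: [0.375, 0.3401, 0.2085]
ee_rot: [0.566, 3.09, 0.0]
wrist_force: [2.1, 0.3, -0.3]
finger_gap: 0.0914
```

Call:
play_rows([
  {"dr": [0,0,0],"xyz": [-2.86,-2.16,0.07],"hand": 0},
  {"dr": [0,0,0],"xyz": [-2.86,-2.16,0.07],"hand": 0},
  {"dr": [0,0,0],"xyz": [-2.86,-2.16,0.07],"hand": 0},
  {"dr": [0,0,0],"xyz": [-2.86,-2.16,0.07],"hand": 0},
  {"dr": [0,0,0],"xyz": [-2.86,-2.16,0.07],"hand": 0},
  {"dr": [0,0,0],"xyz": [-2.86,-2.16,0.07],"hand": 0},
  {"dr": [0,0,0],"xyz": [-2.86,-2.16,0.07],"hand": 0},
  {"dr": [0,0,0],"xyz": [-2.86,-2.16,0.07],"hand": 0},
])

```text
time_s: 2.93
tool_pos: [0.5277, 0.0971, 0.2028]
ee_rot: [0.567, 3.09, 0.0]
wrist_force: [0.6, 1.4, 0.6]
finger_gap: 0.0913
```

Call:
play_rows([
  {"dr": [0,0,0],"xyz": [-2.86,-2.16,0.07],"hand": 0},
  {"dr": [0,0,0],"xyz": [-2.86,-2.16,0.07],"hand": 0},
  {"dr": [0,0,0],"xyz": [-2.86,-2.16,0.07],"hand": 0},
  {"dr": [0,0,0],"xyz": [-2.86,-2.16,0.07],"hand": 0},
  {"dr": [0,0,6.3],"xyz": [0,0,0.35],"hand": 120},
  {"dr": [0,0,6.3],"xyz": [0,0,0.35],"hand": 120},
  {"dr": [0,0,6.3],"xyz": [0,0,0.35],"hand": 120},
  {"dr": [0,0,6.3],"xyz": [0,0,0.35],"hand": 120},
])

```text
time_s: 3.6
tool_pos: [0.6033, -0.0229, 0.1857]
ee_rot: [-1.236, -2.888, 0.0]
wrist_force: [0.7, 0.5, 0.7]
finger_gap: 0.0673
```

Call:
play_rows([
  {"dr": [0,0,6.3],"xyz": [0,0,0.35],"hand": 120},
  {"dr": [0,0,6.3],"xyz": [0,0,0.35],"hand": 120},
  {"dr": [0,0,6.3],"xyz": [0,0,0.35],"hand": 120},
  {"dr": [0,0,6.3],"xyz": [0,0,0.35],"hand": 120},
  {"dr": [0,0,6.3],"xyz": [0,0,0.35],"hand": 120},
  {"dr": [0,0,6.3],"xyz": [0,0,0.35],"hand": 120},
  {"dr": [0,0,6.3],"xyz": [0,0,0.35],"hand": 120},
  {"dr": [0,0,6.3],"xyz": [0,0,0.35],"hand": 120},
])

```text
time_s: 4.27
tool_pos: [0.6033, -0.0226, 0.1578]
ee_rot: [2.347, 2.088, 0.0]
wrist_force: [-1.0, 0.1, -0.1]
finger_gap: 0.0484
```

Call:
play_rows([
  {"dr": [0,0,6.3],"xyz": [0,0,0.35],"hand": 120},
  {"dr": [0,0,6.3],"xyz": [0,0,0.35],"hand": 120},
  {"dr": [0,0,6.3],"xyz": [0,0,0.35],"hand": 120},
  {"dr": [0,0,6.3],"xyz": [0,0,0.35],"hand": 120},
  {"dr": [0,0,6.3],"xyz": [0,0,0.35],"hand": 120},
  {"dr": [0,0,0],"xyz": [0,0,0],"hand": 120},
])

```text
time_s: 4.77
tool_pos: [0.603, -0.0225, 0.1399]
ee_rot: [-2.826, -1.372, 0.001]
wrist_force: [-0.0, -0.0, -0.6]
finger_gap: 0.0484
```

```bash
python3 - <<'E'
from plan import *
state()
c=cap('side');u,v=proj(c,[(.57,.0,.12)])[0].astype(int)
cv2.imwrite('pics/a1.png',cv2.resize(c['image'][v-64:v+64,u-80:u+80,::-1],(640,512),interpolation=cv2.INTER_CUBIC))
print(fit([(c,brown(c))],OFF,(.6035,-.0235),.091,range(0,360,30)))
plan([('hand',120),('step',1.5),('go',.6035,-.0235,.095,-38),('hand',255),('wait',6)])
E
```

```text
t 4.8 tcp [ 0.603  -0.0225  0.1399] yaw -38.2 gap 0.0484 F [-0.  -0.  -0.6] j6 0.53
[604.98 -22.45 237.62   0.65]
t 4.8 tcp [ 0.6031 -0.0225  0.1402] yaw -37.8 gap 0.048 F [-0.1 -0.2  0.7] j6 0.52
[{"dr":[0,0,0],"xyz":[-0.01,0.02,1.13],"hand":120},{"dr":[0,0,0],"xyz":[-0.01,0.02,1.13],"hand":120},{"dr":[0,0,0],"xyz":[-0.01,0.02,1.13],"hand":120},{"dr":[0,0,0],"xyz":[-0.01,0.02,1.13],"hand":120},{"dr":[0,0,0.2],"xyz":[0.0,0.0,0.0],"hand":120},{"dr":[0,0,0],"xyz":[0.0,0.0,0.0],"hand":255},{"dr":[0,0,0],"xyz":[0.0,0.0,0.0],"hand":255},{"dr":[0,0,0],"xyz":[0.0,0.0,0.0],"hand":255}]
[{"dr":[0,0,0],"xyz":[0.0,0.0,0.0],"hand":255},{"dr":[0,0,0],"xyz":[0.0,0.0,0.0],"hand":255},{"dr":[0,0,0],"xyz":[0.0,0.0,0.0],"hand":255}]
```

View pics/a1.png

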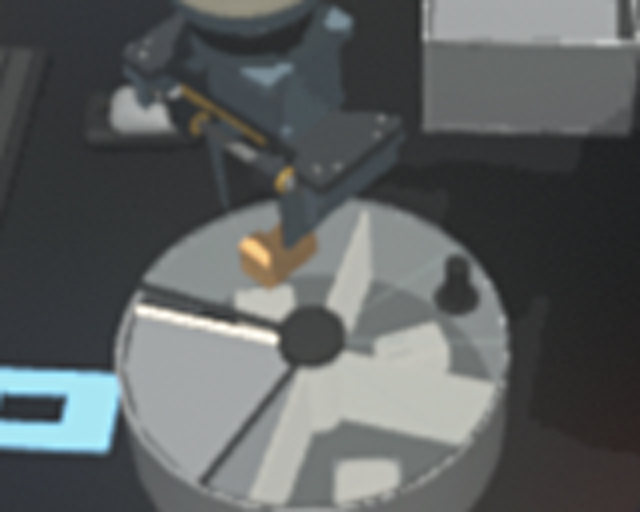

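The gripper straddles the offcut, which sits at about (278,250) in the crop. I'll descend and grip.

Call:
play_rows([
  {"dr": [0,0,0],"xyz": [0,0,1.5],"hand": 120},
  {"dr": [0,0,0],"xyz": [0,0,1.5],"hand": 120},
  {"dr": [0,0,0],"xyz": [0,0,1.5],"hand": 120},
  {"dr": [0,0,0],"xyz": [0,0,0],"hand": 120},
  {"dr": [0,0,0],"xyz": [0,0,0],"hand": 255},
  {"dr": [0,0,0],"xyz": [0,0,0],"hand": 255},
  {"dr": [0,0,0],"xyz": [0,0,0],"hand": 255},
  {"dr": [0,0,0],"xyz": [0,0,0],"hand": 255},
], newtons=20)

```text
time_s: 5.48
tool_pos: [0.6039, -0.0226, 0.0964]
ee_rot: [2.821, 1.381, 0.002]
wrist_force: [0.5, 1.1, 4.7]
finger_gap: 0.0279
```

Call:
play_rows([
  {"dr": [0,0,0],"xyz": [0,0,0],"hand": 255},
  {"dr": [0,0,0],"xyz": [0,0,0],"hand": 255},
  {"dr": [0,0,0],"xyz": [0,0,-3.5],"hand": 255},
  {"dr": [0,0,0],"xyz": [0,0,-3.5],"hand": 255},
  {"dr": [0,0,0],"xyz": [0,0,-3],"hand": 255},
])

```text
time_s: 5.9
tool_pos: [0.6033, -0.0225, 0.1976]
ee_rot: [2.822, 1.38, 0.001]
wrist_force: [0.2, -0.1, -0.1]
finger_gap: 0.0278
```

```bash
python3 - <<'E'
from plan import *
plan([('hand',255),('go',.428,-.332,.19,None),('go',.428,-.332,.105,None)],4.0)
E
```

```text
t 5.9 tcp [ 0.6033 -0.0225  0.1976] yaw -37.9 gap 0.0278 F [ 0.2 -0.1 -0.1] j6 0.52
[{"dr":[0,0,0],"xyz":[-3.91,0.57,0.08],"hand":255},{"dr":[0,0,0],"xyz":[-3.91,0.57,0.08],"hand":255},{"dr":[0,0,0],"xyz":[-3.91,0.57,0.08],"hand":255},{"dr":[0,0,0],"xyz":[-3.91,0.57,0.08],"hand":255},{"dr":[0,0,0],"xyz":[-3.91,0.57,0.08],"hand":255},{"dr":[0,0,0],"xyz":[-3.91,0.57,0.08],"hand":255},{"dr":[0,0,0],"xyz":[-3.91,0.57,0.08],"hand":255},{"dr":[0,0,0],"xyz":[-3.91,0.57,0.08],"hand":255}]
[{"dr":[0,0,0],"xyz":[-3.91,0.57,0.08],"hand":255},{"dr":[0,0,0.0],"xyz":[0.0,0.0,2.83],"hand":255},{"dr":[0,0,0.0],"xyz":[0.0,0.0,2.83],"hand":255},{"dr":[0,0,0.0],"xyz":[0.0,0.0,2.83],"hand":255}]
```

Call:
play_rows([
  {"dr": [0,0,0],"xyz": [-3.91,0.57,0.08],"hand": 255},
  {"dr": [0,0,0],"xyz": [-3.91,0.57,0.08],"hand": 255},
  {"dr": [0,0,0],"xyz": [-3.91,0.57,0.08],"hand": 255},
  {"dr": [0,0,0],"xyz": [-3.91,0.57,0.08],"hand": 255},
  {"dr": [0,0,0],"xyz": [-3.91,0.57,0.08],"hand": 255},
  {"dr": [0,0,0],"xyz": [-3.91,0.57,0.08],"hand": 255},
  {"dr": [0,0,0],"xyz": [-3.91,0.57,0.08],"hand": 255},
  {"dr": [0,0,0],"xyz": [-3.91,0.57,0.08],"hand": 255},
])

```text
time_s: 6.57
tool_pos: [0.446, -0.2989, 0.1895]
ee_rot: [2.821, 1.38, 0.001]
wrist_force: [1.1, 0.0, -0.4]
finger_gap: 0.028
```

Call:
play_rows([
  {"dr": [0,0,0],"xyz": [-3.91,0.57,0.08],"hand": 255},
  {"dr": [0,0,0],"xyz": [0,0,3.5],"hand": 255},
  {"dr": [0,0,0],"xyz": [0,0,3.5],"hand": 255},
  {"dr": [0,0,0],"xyz": [0,0,3.5],"hand": 255},
  {"dr": [0,0,0],"xyz": [0,0,0],"hand": 255},
])

```text
time_s: 6.98
tool_pos: [0.4251, -0.3299, 0.0786]
ee_rot: [-2.816, -1.376, 0.004]
wrist_force: [-1.7, 0.9, -0.9]
finger_gap: 0.028
```

Call:
play_rows([
  {"dr": [0,0,0],"xyz": [0,0,0],"hand": 100},
  {"dr": [0,0,0],"xyz": [0,0,0],"hand": 100},
  {"dr": [0,0,0],"xyz": [0,0,0],"hand": 100},
  {"dr": [0,0,0],"xyz": [0,0,0],"hand": 100},
  {"dr": [0,0,0],"xyz": [0,0,-3.5],"hand": 100},
  {"dr": [0,0,0],"xyz": [0,0,-3.5],"hand": 100},
  {"dr": [0,0,0],"xyz": [0,0,-3.5],"hand": 100},
])

```text
time_s: 7.57
tool_pos: [0.4276, -0.3316, 0.1907]
ee_rot: [2.822, 1.38, 0.0]
wrist_force: [1.1, -1.7, 0.2]
finger_gap: 0.0555
```

```bash
python3 - <<'E'
from plan import *
state()
c=cap('top','t2');m=brown(c)
for l in range(1): 
    n,L,st,ce=cv2.connectedComponentsWithStats(m.astype(np.uint8))
    for i in range(1,n):
        if st[i,4]>25: print('brown',st[i],unproj(c,ce[i],.02)[0])
# refine drum on the empty cover
u,v=proj(c,[(.55,.03,.09)])[0].astype(int);print(u,v)
i=c['image'][v-64:v+64,u-64:u+64,::-1];cv2.imwrite('pics/drum3.png',cv2.resize(i,(600,600),interpolation=cv2.INTER_CUBIC))
# plan to peg: at (.4760,.0047)
ax=np.array([.5725,.0455]);print(ax)
plan([('hand',100),('go',.476,.0047,.19,None),('go',.476,.0047,.15,-67)],3.8)
E
```

```text
t 7.6 tcp [ 0.4276 -0.3316  0.1907] yaw -37.9 gap 0.0555 F [ 1.1 -1.7  0.2] j6 -0.11
brown [  80   35   86   49 3336] [0.89569499 0.43478681 0.02      ]
brown [125 231  24  27 379] [0.31963834 0.36600667 0.02      ]
brown [200 238  16  18 173] [0.31037271 0.15660318 0.02      ]
250 161
[0.5725 0.0455]
t 7.6 tcp [ 0.4299 -0.3337  0.1975] yaw -37.9 gap 0.0555 F [ 2.6 -2.4  9.5] j6 -0.11
[{"dr":[0,0,0],"xyz":[3.28,-1.9,0.08],"hand":100},{"dr":[0,0,0],"xyz":[3.28,-1.9,0.08],"hand":100},{"dr":[0,0,0],"xyz":[3.28,-1.9,0.08],"hand":100},{"dr":[0,0,0],"xyz":[3.28,-1.9,0.08],"hand":100},{"dr":[0,0,0],"xyz":[3.28,-1.9,0.08],"hand":100},{"dr":[0,0,0],"xyz":[3.28,-1.9,0.08],"hand":100},{"dr":[0,0,0],"xyz":[3.28,-1.9,0.08],"hand":100},{"dr":[0,0,0],"xyz":[3.28,-1.9,0.08],"hand":100}]
[{"dr":[0,0,0],"xyz":[3.28,-1.9,0.08],"hand":100},{"dr":[0,0,5.8],"xyz":[0.0,0.0,0.8],"hand":100},{"dr":[0,0,5.8],"xyz":[0.0,0.0,0.8],"hand":100},{"dr":[0,0,5.8],"xyz":[0.0,0.0,0.8],"hand":100},{"dr":[0,0,5.8],"xyz":[0.0,0.0,0.8],"hand":100},{"dr":[0,0,5.8],"xyz":[0.0,0.0,0.8],"hand":100}]
```

Call:
play_rows([
  {"dr": [0,0,0],"xyz": [3.28,-1.9,0.08],"hand": 130},
  {"dr": [0,0,0],"xyz": [3.28,-1.9,0.08],"hand": 130},
  {"dr": [0,0,0],"xyz": [3.28,-1.9,0.08],"hand": 130},
  {"dr": [0,0,0],"xyz": [3.28,-1.9,0.08],"hand": 130},
  {"dr": [0,0,0],"xyz": [3.28,-1.9,0.08],"hand": 130},
  {"dr": [0,0,0],"xyz": [3.28,-1.9,0.08],"hand": 130},
  {"dr": [0,0,0],"xyz": [3.28,-1.9,0.08],"hand": 130},
  {"dr": [0,0,0],"xyz": [3.28,-1.9,0.08],"hand": 130},
])

```text
time_s: 8.28
tool_pos: [0.4692, -0.0295, 0.1831]
ee_rot: [2.821, 1.379, 0.003]
wrist_force: [1.4, -0.2, -0.2]
finger_gap: 0.045
```

Call:
play_rows([
  {"dr": [0,0,0],"xyz": [3.28,-1.9,0.08],"hand": 130},
  {"dr": [0,0,0],"xyz": [0,0,2],"hand": 130},
  {"dr": [0,0,0],"xyz": [0,0,2],"hand": 130},
  {"dr": [0,0,0],"xyz": [0,0,0],"hand": 130},
])

```text
time_s: 8.62
tool_pos: [0.4728, 0.0072, 0.1397]
ee_rot: [-2.82, -1.382, 0.003]
wrist_force: [-1.2, 0.6, -0.2]
finger_gap: 0.0446
```

```bash
python3 - <<'E'
from plan import *
state()
c=cap('top','t3');s=cap('side','s3')
m=brown(c);n,L,st,ce=cv2.connectedComponentsWithStats(m.astype(np.uint8))
for i in range(1,n):
    if st[i,4]>25: print('brown',st[i],unproj(c,ce[i],.02)[0])
a=c['image'][120:260,200:440,::-1];b=s['image'][70:260,170:350,::-1]
cv2.imwrite('pics/m3.png',cv2.hconcat([cv2.resize(a,(440,400)),cv2.resize(b,(360,400))]))
plan([('hand',130),('go',.476,.0047,.103,None)],1.6)
E
```

```text
t 8.6 tcp [0.4728 0.0072 0.1397] yaw -37.8 gap 0.0446 F [-1.2  0.6 -0.2] j6 0.55
brown [  80   35   86   49 3347] [0.89555999 0.43471483 0.02      ]
brown [365 199  18  16 154] [ 0.42578216 -0.33225504  0.02      ]
t 8.7 tcp [0.474  0.0062 0.1418] yaw -37.9 gap 0.0447 F [-0.1 -0.1 -0.5] j6 0.55
[{"dr":[0,0,0],"xyz":[0.0,0.08,1.29],"hand":130},{"dr":[0,0,0],"xyz":[0.0,0.08,1.29],"hand":130},{"dr":[0,0,0],"xyz":[0.0,0.08,1.29],"hand":130}]
```

View pics/m3.png

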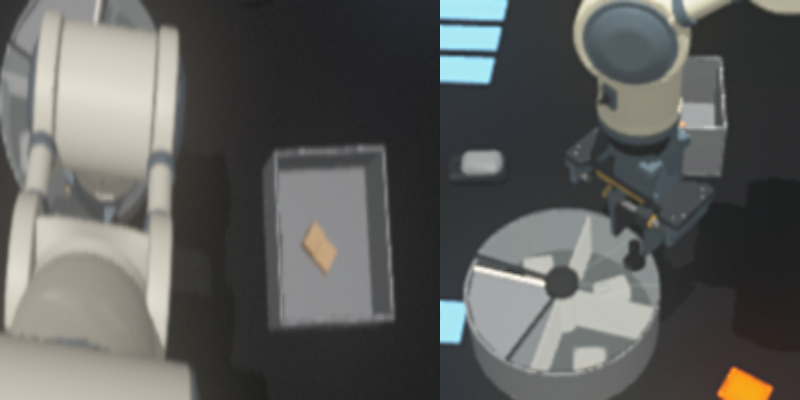

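The offcut lies in the tub at about (318,247) and the cover is clear. I'll descend on the peg and grip it.

Call:
play_rows([
  {"dr": [0,0,0],"xyz": [0,0.1,1.3],"hand": 130},
  {"dr": [0,0,0],"xyz": [0,0.1,1.3],"hand": 130},
  {"dr": [0,0,0],"xyz": [0,0,1.2],"hand": 130},
  {"dr": [0,0,0],"xyz": [0,0,0],"hand": 255},
  {"dr": [0,0,0],"xyz": [0,0,0],"hand": 255},
  {"dr": [0,0,0],"xyz": [0,0,0],"hand": 255},
  {"dr": [0,0,0],"xyz": [0,0,0],"hand": 255},
  {"dr": [0,0,0],"xyz": [0,0,0],"hand": 255},
], newtons=8)

```text
time_s: 9.38
tool_pos: [0.4762, 0.0048, 0.104]
ee_rot: [2.822, 1.379, 0.002]
wrist_force: [-0.8, -1.0, 7.7]
finger_gap: 0.018
```

```bash
cat >> plan.py <<'E'
def arc(ax,a0,a1,rr=.105,deg=10):
    n=int(np.ceil(abs(a1-a0)/deg));A=np.radians(np.linspace(a0,a1,n+1))[1:]
    return [('go',ax[0]+rr*np.cos(a),ax[1]+rr*np.sin(a),None,None) for a in A]
E
python3 - <<'E'
from plan import *
s=state();ax=np.array([.5725,.0455]);d=s['tool_pos'][:2]-ax;print(np.hypot(*d),np.degrees(np.arctan2(d[1],d[0]))%360)
plan([('hand',255)]+arc(ax,203,34.2))
E
```

```text
t 9.4 tcp [0.4762 0.0048 0.104 ] yaw -37.9 gap 0.018 F [-0.8 -1.   7.7] j6 0.55
0.10452914092450204 202.8901384525865
t 9.4 tcp [0.4762 0.0048 0.104 ] yaw -37.9 gap 0.018 F [-0.8 -1.   7.7] j6 0.55
[{"dr":[0,0,0],"xyz":[0.97,-1.51,-0.0],"hand":255},{"dr":[0,0,0],"xyz":[1.26,-1.31,-0.0],"hand":255},{"dr":[0,0,0],"xyz":[1.47,-1.07,-0.0],"hand":255},{"dr":[0,0,0],"xyz":[1.63,-0.8,-0.0],"hand":255},{"dr":[0,0,0],"xyz":[1.75,-0.51,-0.0],"hand":255},{"dr":[0,0,0],"xyz":[1.81,-0.2,-0.0],"hand":255},{"dr":[0,0,0],"xyz":[1.81,0.12,-0.0],"hand":255},{"dr":[0,0,0],"xyz":[1.77,0.43,-0.0],"hand":255}]
[{"dr":[0,0,0],"xyz":[1.67,0.72,-0.0],"hand":255},{"dr":[0,0,0],"xyz":[1.52,1.0,-0.0],"hand":255},{"dr":[0,0,0],"xyz":[1.32,1.25,-0.0],"hand":255},{"dr":[0,0,0],"xyz":[1.09,1.46,-0.0],"hand":255},{"dr":[0,0,0],"xyz":[0.82,1.62,-0.0],"hand":255},{"dr":[0,0,0],"xyz":[0.53,1.74,-0.0],"hand":255},{"dr":[0,0,0],"xyz":[0.22,1.8,-0.0],"hand":255},{"dr":[0,0,0],"xyz":[-0.1,1.81,-0.0],"hand":255}]
[{"dr":[0,0,0],"xyz":[-0.41,1.77,-0.0],"hand":255}]
```

Call:
play_rows([
  {"dr": [0,0,0],"xyz": [0.97,-1.51,0],"hand": 255},
  {"dr": [0,0,0],"xyz": [1.26,-1.31,0],"hand": 255},
  {"dr": [0,0,0],"xyz": [1.47,-1.07,0],"hand": 255},
  {"dr": [0,0,0],"xyz": [1.63,-0.8,0],"hand": 255},
  {"dr": [0,0,0],"xyz": [0,0,0],"hand": 255},
])

```text
time_s: 9.8
tool_pos: [0.4723, 0.0779, 0.1037]
ee_rot: [2.821, 1.382, 0.003]
wrist_force: [0.5, 1.7, 6.0]
finger_gap: 0.0172
```

```bash
python3 - <<'E'
from plan import *
s=state();ax=np.array([.5725,.0455]);d=s['tool_pos'][:2]-ax;print(np.hypot(*d),np.degrees(np.arctan2(d[1],d[0]))%360)
E
```

```text
t 9.8 tcp [0.4723 0.0779 0.1037] yaw -37.8 gap 0.0172 F [0.5 1.7 6. ] j6 0.7
0.1052937676802131 162.06839728972446
```

Call:
play_rows([
  {"dr": [0,0,0],"xyz": [1.75,-0.51,0],"hand": 255},
  {"dr": [0,0,0],"xyz": [1.81,-0.2,0],"hand": 255},
  {"dr": [0,0,0],"xyz": [1.81,0.12,0],"hand": 255},
  {"dr": [0,0,0],"xyz": [1.77,0.43,0],"hand": 255},
  {"dr": [0,0,0],"xyz": [1.67,0.72,0],"hand": 255},
  {"dr": [0,0,0],"xyz": [1.52,1.0,0],"hand": 255},
  {"dr": [0,0,0],"xyz": [0,0,0],"hand": 255},
])

```text
time_s: 10.38
tool_pos: [0.5497, 0.1486, 0.1034]
ee_rot: [-2.822, -1.38, -0.004]
wrist_force: [-0.7, 7.3, 5.6]
finger_gap: 0.0178
```

Call:
play_rows([
  {"dr": [0,0,0],"xyz": [1.32,1.25,0],"hand": 255},
  {"dr": [0,0,0],"xyz": [1.09,1.46,0],"hand": 255},
  {"dr": [0,0,0],"xyz": [0.82,1.62,0],"hand": 255},
  {"dr": [0,0,0],"xyz": [0.53,1.74,0],"hand": 255},
  {"dr": [0,0,0],"xyz": [0.22,1.8,0],"hand": 255},
  {"dr": [0,0,0],"xyz": [-0.1,1.81,0],"hand": 255},
  {"dr": [0,0,0],"xyz": [-0.41,1.77,0],"hand": 255},
  {"dr": [0,0,0],"xyz": [0,0,0],"hand": 255},
])

```text
time_s: 11.05
tool_pos: [0.6606, 0.1022, 0.1032]
ee_rot: [2.822, 1.377, 0.002]
wrist_force: [6.2, 1.1, -2.8]
finger_gap: 0.0181
```

```bash
python3 - <<'E'
from plan import *
s=state();ax=np.array([.5725,.0455]);d=s['tool_pos'][:2]-ax;print(np.hypot(*d),np.degrees(np.arctan2(d[1],d[0]))%360)
t=cap('top');c=cap('side','s4');u,v=proj(c,[(.57,.05,.09)])[0].astype(int)
cv2.imwrite('pics/s4c.png',cv2.resize(c['image'][v-80:v+80,u-80:u+80,::-1],(480,480),interpolation=cv2.INTER_CUBIC))
plan([('hand',130),('wait',3),('go',None,None,.2,None)])
E
```

```text
t 11.1 tcp [0.6606 0.1022 0.1032] yaw -38.0 gap 0.0181 F [ 6.2  1.1 -2.8] j6 0.73
0.10482055468064216 32.773719141612446
t 11.2 tcp [0.6594 0.1039 0.1032] yaw -38.0 gap 0.0172 F [ 5.1  1.4 -3.4] j6 0.73
[{"dr":[0,0,0],"xyz":[0.0,0.0,0.0],"hand":130},{"dr":[0,0,0],"xyz":[0.0,0.0,0.0],"hand":130},{"dr":[0,0,0],"xyz":[0.0,0.0,0.0],"hand":130},{"dr":[0,0,0.0],"xyz":[0.0,0.0,-3.23],"hand":130},{"dr":[0,0,0.0],"xyz":[0.0,0.0,-3.23],"hand":130},{"dr":[0,0,0.0],"xyz":[0.0,0.0,-3.23],"hand":130}]
```

View pics/s4c.png

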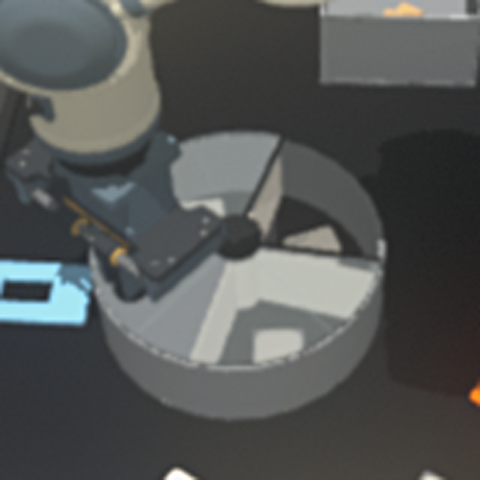

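The opening sits over the compartment with the stored plug, at about (312,238). I'll release and move to above plug1.

Call:
play_rows([
  {"dr": [0,0,0],"xyz": [0,0,0],"hand": 120},
  {"dr": [0,0,0],"xyz": [0,0,0],"hand": 120},
  {"dr": [0,0,0],"xyz": [0,0,0],"hand": 120},
  {"dr": [0,0,0],"xyz": [0,0,-3.2],"hand": 120},
  {"dr": [0,0,0],"xyz": [0,0,-3.2],"hand": 120},
  {"dr": [0,0,0],"xyz": [0,0,-2.5],"hand": 120},
  {"dr": [0,0,0],"xyz": [0,0,0],"hand": 120},
])

```text
time_s: 11.73
tool_pos: [0.6607, 0.1052, 0.1977]
ee_rot: [2.819, 1.379, 0.011]
wrist_force: [1.0, 0.7, 1.3]
finger_gap: 0.0484
```

```bash
python3 - <<'E'
from plan import *
plan([('hand',120),('go',.5974,.2666,.195,None),('go',.5974,.2666,.07,58.4)],4)
E
```

```text
t 11.7 tcp [0.6607 0.1052 0.1977] yaw -37.9 gap 0.0484 F [1.  0.7 1.3] j6 0.73
[{"dr":[0,0,0],"xyz":[1.77,-2.98,0.05],"hand":120},{"dr":[0,0,0],"xyz":[1.77,-2.98,0.05],"hand":120},{"dr":[0,0,0],"xyz":[1.77,-2.98,0.05],"hand":120},{"dr":[0,0,0],"xyz":[1.77,-2.98,0.05],"hand":120},{"dr":[0,0,0],"xyz":[1.77,-2.98,0.05],"hand":120},{"dr":[0,0,-6.4],"xyz":[0.0,0.0,0.83],"hand":120},{"dr":[0,0,-6.4],"xyz":[0.0,0.0,0.83],"hand":120},{"dr":[0,0,-6.4],"xyz":[0.0,0.0,0.83],"hand":120}]
[{"dr":[0,0,-6.4],"xyz":[0.0,0.0,0.83],"hand":120},{"dr":[0,0,-6.4],"xyz":[0.0,0.0,0.83],"hand":120},{"dr":[0,0,-6.4],"xyz":[0.0,0.0,0.83],"hand":120},{"dr":[0,0,-6.4],"xyz":[0.0,0.0,0.83],"hand":120},{"dr":[0,0,-6.4],"xyz":[0.0,0.0,0.83],"hand":120},{"dr":[0,0,-6.4],"xyz":[0.0,0.0,0.83],"hand":120},{"dr":[0,0,-6.4],"xyz":[0.0,0.0,0.83],"hand":120},{"dr":[0,0,-6.4],"xyz":[0.0,0.0,0.83],"hand":120}]
[{"dr":[0,0,-6.4],"xyz":[0.0,0.0,0.83],"hand":120},{"dr":[0,0,-6.4],"xyz":[0.0,0.0,0.83],"hand":120},{"dr":[0,0,-6.4],"xyz":[0.0,0.0,0.83],"hand":120},{"dr":[0,0,-6.4],"xyz":[0.0,0.0,0.83],"hand":120}]
```

Call:
play_rows([
  {"dr": [0,0,0],"xyz": [1.77,-2.98,0.05],"hand": 120},
  {"dr": [0,0,0],"xyz": [1.77,-2.98,0.05],"hand": 120},
  {"dr": [0,0,0],"xyz": [1.77,-2.98,0.05],"hand": 120},
  {"dr": [0,0,0],"xyz": [1.77,-2.98,0.05],"hand": 120},
  {"dr": [0,0,0],"xyz": [1.77,-2.98,0.05],"hand": 120},
  {"dr": [0,0,-6.4],"xyz": [0,0,0.83],"hand": 120},
  {"dr": [0,0,-6.4],"xyz": [0,0,0.83],"hand": 120},
  {"dr": [0,0,-6.4],"xyz": [0,0,0.83],"hand": 120},
])

```text
time_s: 12.4
tool_pos: [0.5945, 0.267, 0.1641]
ee_rot: [-2.546, -1.84, 0.001]
wrist_force: [0.5, -0.7, 0.6]
finger_gap: 0.0483
```

Call:
play_rows([
  {"dr": [0,0,-6.4],"xyz": [0,0,0.83],"hand": 120},
  {"dr": [0,0,-6.4],"xyz": [0,0,0.83],"hand": 120},
  {"dr": [0,0,-6.4],"xyz": [0,0,0.83],"hand": 120},
  {"dr": [0,0,-6.4],"xyz": [0,0,0.83],"hand": 120},
  {"dr": [0,0,-6.4],"xyz": [0,0,0.83],"hand": 120},
  {"dr": [0,0,-6.4],"xyz": [0,0,0.83],"hand": 120},
  {"dr": [0,0,-6.4],"xyz": [0,0,0.83],"hand": 120},
  {"dr": [0,0,-6.4],"xyz": [0,0,0.83],"hand": 120},
])

```text
time_s: 13.07
tool_pos: [0.5948, 0.2662, 0.0975]
ee_rot: [-1.502, -2.759, 0.001]
wrist_force: [0.4, 0.1, -0.3]
finger_gap: 0.0483
```

Call:
play_rows([
  {"dr": [0,0,-6.4],"xyz": [0,0,0.83],"hand": 120},
  {"dr": [0,0,-6.4],"xyz": [0,0,0.83],"hand": 120},
  {"dr": [0,0,-6.4],"xyz": [0,0,0.83],"hand": 120},
  {"dr": [0,0,-6.4],"xyz": [0,0,0.83],"hand": 120},
  {"dr": [0,0,0],"xyz": [0,0,0],"hand": 120},
])

```text
time_s: 13.48
tool_pos: [0.594, 0.2659, 0.0632]
ee_rot: [-0.853, -3.021, 0.003]
wrist_force: [0.4, -0.5, -0.1]
finger_gap: 0.0481
```

```bash
cat >> plan.py <<'E'
AX=np.array([.5725,.0455])
def comps(c):return cv2.connectedComponentsWithStats(white(c).astype(np.uint8))[1]
def loose(items,cams=('top','side')):
    V=[(c,comps(c)) for c in map(cap,cams)]
    for n,(m,p) in items.items():
        out=[]
        for c,l in V:
            u,v=proj(c,[[*p,.02]])[0].round().astype(int);k=l[v,u]
            out.append(fit([(c,l==k)],m,p,0).tolist() if k and (l==k).sum()<600 else None)
        print(n,out)
    return V
E
python3 - <<'E'
from plan import *
state()
V=loose({'p1':(PLUG,(.5974,.2666)),'p2':(PLUG,(.5454,.377)),'p3':(PLUG,(.434,.383)),'c1':(CASE,(.491,.279)),'c2':(CASE,(.3846,.2618))})
for (c,l),n in zip(V,'ts'):
    u,v=proj(c,[(.55,.05,.09)])[0].astype(int);print(u,v)
    cv2.imwrite(f'pics/v5{n}.png',cv2.resize(c['image'][v-75:v+75,u-100:u+50,::-1],(400,400),interpolation=cv2.INTER_CUBIC))
cv2.imwrite('pics/v5.png',cv2.hconcat([cv2.imread('pics/v5t.png'),cv2.imread('pics/v5s.png')]))
E
```

```text
t 13.5 tcp [0.594  0.2659 0.0632] yaw 58.5 gap 0.0481 F [ 0.4 -0.5 -0.1] j6 -0.69
p1 [None, [588.52, 264.07, 103.39, 0.49]]
p2 [None, [546.61, 376.3, 158.59, 0.92]]
p3 [None, [434.84, 382.8, 171.15, 0.92]]
c1 [None, [492.65, 278.49, 9.78, 0.91]]
c2 [None, [386.44, 261.84, 152.08, 0.91]]
243 161
239 206
```

View pics/v5.png

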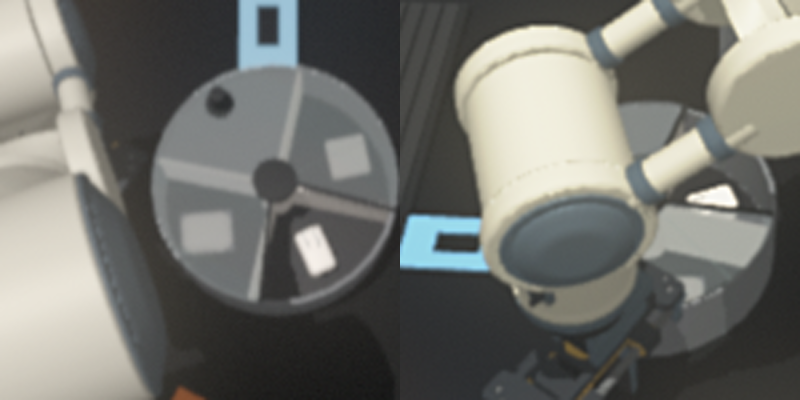

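Top crop: the peg is at (220,102), the stored plug is uncovered at (315,250), the stored case is at (207,232) and the reader at (348,157). I'll descend on plug1.

Call:
play_rows([
  {"dr": [0,0,0],"xyz": [-0.25,0.24,2.9],"hand": 120},
  {"dr": [0,0,0],"xyz": [0,0,1.5],"hand": 120},
  {"dr": [0,0,0],"xyz": [0,0,1.3],"hand": 120},
  {"dr": [0,0,0],"xyz": [0,0,0],"hand": 120},
  {"dr": [0,0,0],"xyz": [0,0,0],"hand": 255},
  {"dr": [0,0,0],"xyz": [0,0,0],"hand": 255},
  {"dr": [0,0,0],"xyz": [0,0,0],"hand": 255},
  {"dr": [0,0,0],"xyz": [0,0,0],"hand": 255},
], newtons=25)

```text
time_s: 14.25
tool_pos: [0.5995, 0.2672, 0.0092]
ee_rot: [0.863, 3.019, 0.002]
wrist_force: [-1.5, -0.6, 6.4]
finger_gap: 0.0299
```

Call:
play_rows([
  {"dr": [0,0,0],"xyz": [0,0,0],"hand": 255},
  {"dr": [0,0,0],"xyz": [0,0,0],"hand": 255},
  {"dr": [0,0,0],"xyz": [0,0,-3],"hand": 255},
  {"dr": [0,0,0],"xyz": [0,0,-4],"hand": 255},
  {"dr": [0,0,0],"xyz": [0,0,-4],"hand": 255},
  {"dr": [0,0,0],"xyz": [0,0,-4],"hand": 255},
  {"dr": [0,0,0],"xyz": [0,0,0],"hand": 255},
])

```text
time_s: 14.83
tool_pos: [0.6024, 0.2683, 0.1667]
ee_rot: [0.86, 3.011, 0.011]
wrist_force: [1.7, 0.1, 1.1]
finger_gap: 0.0298
```

```bash
python3 - <<'E'
from plan import *
state();c=cap('top');l=comps(c);u,v=261,180;k=l[v,u];print(k,(l==k).sum(),unproj(c,[u,v],.034)[0])
print(fit([(c,l==k)],PLUG,unproj(c,[u,v],.03)[0][:2],.006))
# quadrant frame
q=lambda rad,a:AX+rad*np.array([np.cos(np.radians(214.2+a)),np.sin(np.radians(214.2+a))])
for rad,a in [(90,25),(90,-25),(85,0),(60,0)]: print(rad,a,q(rad/1e3,a).round(4))
E
```

```text
t 14.8 tcp [0.6024 0.2683 0.1667] yaw 58.1 gap 0.0298 F [1.7 0.1 1.1] j6 -0.69
22 198 [ 5.04753037e-01 -1.37635277e-04  3.40000000e-02]
[509.14   1.01  24.55   0.94]
90 25 [ 0.5264 -0.0318]
90 -25 [0.4837 0.0311]
85 0 [ 0.5022 -0.0023]
60 0 [0.5229 0.0118]
```

```bash
python3 - <<'E'
from plan import *
plan([('hand',255),('go',.5268,-.0343,.167,None),('go',.5268,-.0343,.097,-30)],4,6.9)
E
```

```text
t 14.9 tcp [0.6013 0.2678 0.1631] yaw 58.1 gap 0.03 F [-0.1  0.  -0.9] j6 -0.69
[{"dr":[0,0,0],"xyz":[-1.21,-3.7,-0.05],"hand":255},{"dr":[0,0,0],"xyz":[-1.21,-3.7,-0.05],"hand":255},{"dr":[0,0,0],"xyz":[-1.21,-3.7,-0.05],"hand":255},{"dr":[0,0,0],"xyz":[-1.21,-3.7,-0.05],"hand":255},{"dr":[0,0,0],"xyz":[-1.21,-3.7,-0.05],"hand":255},{"dr":[0,0,0],"xyz":[-1.21,-3.7,-0.05],"hand":255},{"dr":[0,0,0],"xyz":[-1.21,-3.7,-0.05],"hand":255},{"dr":[0,0,0],"xyz":[-1.21,-3.7,-0.05],"hand":255}]
[{"dr":[0,0,6.8],"xyz":[0.0,0.0,0.54],"hand":255},{"dr":[0,0,6.8],"xyz":[0.0,0.0,0.54],"hand":255},{"dr":[0,0,6.8],"xyz":[0.0,0.0,0.54],"hand":255},{"dr":[0,0,6.8],"xyz":[0.0,0.0,0.54],"hand":255},{"dr":[0,0,6.8],"xyz":[0.0,0.0,0.54],"hand":255},{"dr":[0,0,6.8],"xyz":[0.0,0.0,0.54],"hand":255},{"dr":[0,0,6.8],"xyz":[0.0,0.0,0.54],"hand":255},{"dr":[0,0,6.8],"xyz":[0.0,0.0,0.54],"hand":255}]
[{"dr":[0,0,6.8],"xyz":[0.0,0.0,0.54],"hand":255},{"dr":[0,0,6.8],"xyz":[0.0,0.0,0.54],"hand":255},{"dr":[0,0,6.8],"xyz":[0.0,0.0,0.54],"hand":255},{"dr":[0,0,6.8],"xyz":[0.0,0.0,0.54],"hand":255},{"dr":[0,0,6.8],"xyz":[0.0,0.0,0.54],"hand":255}]
```

Call:
play_rows([
  {"dr": [0,0,0],"xyz": [-1.21,-3.7,-0.05],"hand": 255},
  {"dr": [0,0,0],"xyz": [-1.21,-3.7,-0.05],"hand": 255},
  {"dr": [0,0,0],"xyz": [-1.21,-3.7,-0.05],"hand": 255},
  {"dr": [0,0,0],"xyz": [-1.21,-3.7,-0.05],"hand": 255},
  {"dr": [0,0,0],"xyz": [-1.21,-3.7,-0.05],"hand": 255},
  {"dr": [0,0,0],"xyz": [-1.21,-3.7,-0.05],"hand": 255},
  {"dr": [0,0,0],"xyz": [-1.21,-3.7,-0.05],"hand": 255},
  {"dr": [0,0,0],"xyz": [-1.21,-3.7,-0.05],"hand": 255},
])

```text
time_s: 15.55
tool_pos: [0.5234, -0.0371, 0.1615]
ee_rot: [-0.863, -3.02, 0.0]
wrist_force: [1.3, -0.2, -1.5]
finger_gap: 0.0296
```

Call:
play_rows([
  {"dr": [0,0,6.8],"xyz": [0,0,0.5],"hand": 255},
  {"dr": [0,0,6.8],"xyz": [0,0,0.5],"hand": 255},
  {"dr": [0,0,6.8],"xyz": [0,0,0.5],"hand": 255},
  {"dr": [0,0,6.8],"xyz": [0,0,0.5],"hand": 255},
  {"dr": [0,0,6.8],"xyz": [0,0,0.5],"hand": 255},
  {"dr": [0,0,6.8],"xyz": [0,0,0.5],"hand": 255},
  {"dr": [0,0,6.8],"xyz": [0,0,0.5],"hand": 255},
  {"dr": [0,0,6.8],"xyz": [0,0,0.5],"hand": 255},
])

```text
time_s: 16.22
tool_pos: [0.5241, -0.0355, 0.1212]
ee_rot: [-2.155, -2.285, 0.001]
wrist_force: [-0.3, 0.1, -0.5]
finger_gap: 0.0299
```

Call:
play_rows([
  {"dr": [0,0,6.8],"xyz": [0,0,0.5],"hand": 255},
  {"dr": [0,0,6.8],"xyz": [0,0,0.5],"hand": 255},
  {"dr": [0,0,6.8],"xyz": [0,0,0.5],"hand": 255},
  {"dr": [0,0,6.8],"xyz": [0,0,0.5],"hand": 255},
  {"dr": [0,0,6.8],"xyz": [0,0,0.5],"hand": 255},
  {"dr": [0,0,0],"xyz": [0,0,0],"hand": 255},
  {"dr": [0,0,0],"xyz": [0,0,0],"hand": 255},
])

```text
time_s: 16.8
tool_pos: [0.5242, -0.0355, 0.0965]
ee_rot: [-2.721, -1.569, 0.001]
wrist_force: [-0.1, -0.3, -1.2]
finger_gap: 0.0299
```

```bash
python3 - <<'E'
from plan import *
state()
plan([('hand',255),('go',.5268,-.0343,.096,-30)],4,6.9)
E
```

```text
t 16.8 tcp [ 0.5242 -0.0355  0.0965] yaw -30.1 gap 0.0299 F [-0.1 -0.3 -1.2] j6 0.34
t 16.8 tcp [ 0.5242 -0.0355  0.0965] yaw -30.1 gap 0.0299 F [-0.1 -0.3 -1.2] j6 0.34
[{"dr":[0,0,0],"xyz":[0.23,0.17,0.05],"hand":255},{"dr":[0,0,-0.1],"xyz":[0.0,0.0,0.0],"hand":255}]
```

Call:
play_rows([
  {"dr": [0,0,0],"xyz": [0.2,0.2,0],"hand": 255},
  {"dr": [0,0,0],"xyz": [0,0,0],"hand": 255},
  {"dr": [0,0,0],"xyz": [0,0,0],"hand": 120},
  {"dr": [0,0,0],"xyz": [0,0,0],"hand": 120},
  {"dr": [0,0,0],"xyz": [0,0,0],"hand": 120},
  {"dr": [0,0,0],"xyz": [0,0,-4],"hand": 120},
  {"dr": [0,0,0],"xyz": [0,0,-4],"hand": 120},
  {"dr": [0,0,0],"xyz": [0,0,0],"hand": 120},
])

```text
time_s: 17.47
tool_pos: [0.5305, -0.0353, 0.1833]
ee_rot: [2.719, 1.562, 0.011]
wrist_force: [2.4, 0.2, 1.6]
finger_gap: 0.0482
```

```bash
python3 - <<'E'
from plan import *
plan([('hand',120),('go',.5455,.377,.165,None),('go',.5455,.377,.06,-111.3)],4,6.9)
E
```

```text
t 17.5 tcp [ 0.5305 -0.0353  0.1833] yaw -30.3 gap 0.0482 F [2.4 0.2 1.6] j6 0.35
[{"dr":[0,0,0],"xyz":[3.31,-1.77,0.17],"hand":120},{"dr":[0,0,0],"xyz":[3.31,-1.77,0.17],"hand":120},{"dr":[0,0,0],"xyz":[3.31,-1.77,0.17],"hand":120},{"dr":[0,0,0],"xyz":[3.31,-1.77,0.17],"hand":120},{"dr":[0,0,0],"xyz":[3.31,-1.77,0.17],"hand":120},{"dr":[0,0,0],"xyz":[3.31,-1.77,0.17],"hand":120},{"dr":[0,0,0],"xyz":[3.31,-1.77,0.17],"hand":120},{"dr":[0,0,0],"xyz":[3.31,-1.77,0.17],"hand":120}]
[{"dr":[0,0,0],"xyz":[3.31,-1.77,0.17],"hand":120},{"dr":[0,0,0],"xyz":[3.31,-1.77,0.17],"hand":120},{"dr":[0,0,0],"xyz":[3.31,-1.77,0.17],"hand":120},{"dr":[0,0,6.8],"xyz":[0.0,0.0,0.88],"hand":120},{"dr":[0,0,6.8],"xyz":[0.0,0.0,0.88],"hand":120},{"dr":[0,0,6.8],"xyz":[0.0,0.0,0.88],"hand":120},{"dr":[0,0,6.8],"xyz":[0.0,0.0,0.88],"hand":120},{"dr":[0,0,6.8],"xyz":[0.0,0.0,0.88],"hand":120}]
[{"dr":[0,0,6.8],"xyz":[0.0,0.0,0.88],"hand":120},{"dr":[0,0,6.8],"xyz":[0.0,0.0,0.88],"hand":120},{"dr":[0,0,6.8],"xyz":[0.0,0.0,0.88],"hand":120},{"dr":[0,0,6.8],"xyz":[0.0,0.0,0.88],"hand":120},{"dr":[0,0,6.8],"xyz":[0.0,0.0,0.88],"hand":120},{"dr":[0,0,6.8],"xyz":[0.0,0.0,0.88],"hand":120},{"dr":[0,0,6.8],"xyz":[0.0,0.0,0.88],"hand":120}]
```

Call:
play_rows([
  {"dr": [0,0,0],"xyz": [3.31,-1.77,0.17],"hand": 120},
  {"dr": [0,0,0],"xyz": [3.31,-1.77,0.17],"hand": 120},
  {"dr": [0,0,0],"xyz": [3.31,-1.77,0.17],"hand": 120},
  {"dr": [0,0,0],"xyz": [3.31,-1.77,0.17],"hand": 120},
  {"dr": [0,0,0],"xyz": [3.31,-1.77,0.17],"hand": 120},
  {"dr": [0,0,0],"xyz": [3.31,-1.77,0.17],"hand": 120},
  {"dr": [0,0,0],"xyz": [3.31,-1.77,0.17],"hand": 120},
  {"dr": [0,0,0],"xyz": [3.31,-1.77,0.17],"hand": 120},
])

```text
time_s: 18.13
tool_pos: [0.5384, 0.2672, 0.1635]
ee_rot: [2.724, 1.565, 0.0]
wrist_force: [2.0, -0.7, 0.1]
finger_gap: 0.0483
```

Call:
play_rows([
  {"dr": [0,0,0],"xyz": [3.31,-1.77,0.17],"hand": 120},
  {"dr": [0,0,0],"xyz": [3.31,-1.77,0.17],"hand": 120},
  {"dr": [0,0,0],"xyz": [3.31,-1.77,0.17],"hand": 120},
  {"dr": [0,0,6.8],"xyz": [0,0,0.88],"hand": 120},
  {"dr": [0,0,6.8],"xyz": [0,0,0.88],"hand": 120},
  {"dr": [0,0,6.8],"xyz": [0,0,0.88],"hand": 120},
  {"dr": [0,0,6.8],"xyz": [0,0,0.88],"hand": 120},
  {"dr": [0,0,6.8],"xyz": [0,0,0.88],"hand": 120},
])

```text
time_s: 18.8
tool_pos: [0.5428, 0.3779, 0.1138]
ee_rot: [3.065, 0.691, -0.0]
wrist_force: [-0.1, 0.8, -0.2]
finger_gap: 0.0479
```

Call:
play_rows([
  {"dr": [0,0,6.8],"xyz": [0,0,0.88],"hand": 120},
  {"dr": [0,0,6.8],"xyz": [0,0,0.88],"hand": 120},
  {"dr": [0,0,6.8],"xyz": [0,0,0.88],"hand": 120},
  {"dr": [0,0,6.8],"xyz": [0,0,0.88],"hand": 120},
  {"dr": [0,0,6.8],"xyz": [0,0,0.88],"hand": 120},
  {"dr": [0,0,6.8],"xyz": [0,0,0.88],"hand": 120},
  {"dr": [0,0,6.8],"xyz": [0,0,0.88],"hand": 120},
  {"dr": [0,0,0],"xyz": [0,0,0],"hand": 120},
])

```text
time_s: 19.47
tool_pos: [0.542, 0.3773, 0.0511]
ee_rot: [3.081, -0.605, -0.003]
wrist_force: [-0.5, -0.6, -1.0]
finger_gap: 0.0485
```

```bash
python3 - <<'E'
from plan import *
state()
V=loose({'p2':(PLUG,(.5454,.377)),'p3':(PLUG,(.434,.383)),'c1':(CASE,(.491,.279)),'c2':(CASE,(.3846,.2618))})
for (c,l),n in zip(V,'ts'):
    u,v=proj(c,[(.55,.05,.09)])[0].astype(int)
    u0=u-60 if n=='t' else u-75
    cv2.imwrite(f'pics/v6{n}.png',cv2.resize(c['image'][v-55:v+95,u0:u0+150,::-1],(400,400),interpolation=cv2.INTER_CUBIC))
cv2.imwrite('pics/v6.png',cv2.hconcat([cv2.imread('pics/v6t.png'),cv2.imread('pics/v6s.png')]))
E
```

```text
t 19.5 tcp [0.542  0.3773 0.0511] yaw -112.2 gap 0.0485 F [-0.5 -0.6 -1. ] j6 2.48
p2 [None, None]
p3 [None, [434.76, 383.03, 350.31, 0.9]]
c1 [[487.49, 277.47, 194.78, 0.78], [477.55, 269.78, 91.98, 0.41]]
c2 [[381.29, 265.41, 337.55, 0.83], [385.55, 262.11, 156.43, 0.79]]
```

View pics/v6.png

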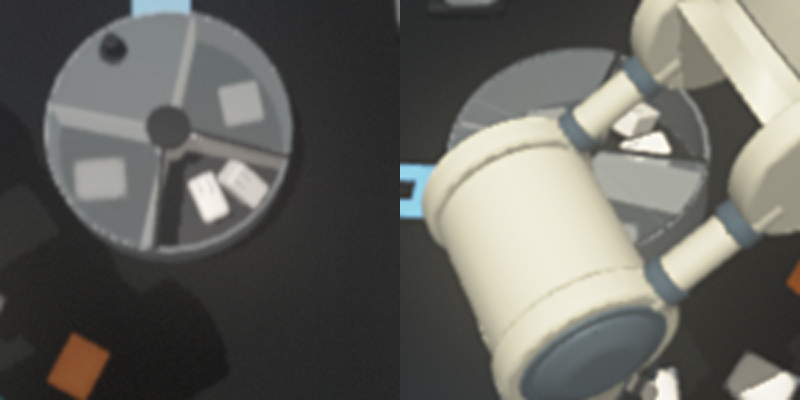

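Plug1 is lying in the compartment next to the stored plug (top crop, about (243,185)). Now I'll pick plug2.

Call:
play_rows([
  {"dr": [0,0,0],"xyz": [0.25,-0.1,2],"hand": 120},
  {"dr": [0,0,0],"xyz": [0,0,1.2],"hand": 120},
  {"dr": [0,0,0],"xyz": [0,0,1.1],"hand": 120},
  {"dr": [0,0,0],"xyz": [0,0,0],"hand": 120},
  {"dr": [0,0,0],"xyz": [0,0,0],"hand": 255},
  {"dr": [0,0,0],"xyz": [0,0,0],"hand": 255},
  {"dr": [0,0,0],"xyz": [0,0,0],"hand": 255},
  {"dr": [0,0,0],"xyz": [0,0,0],"hand": 255},
], newtons=25)

```text
time_s: 20.23
tool_pos: [0.546, 0.378, 0.0105]
ee_rot: [-3.084, 0.596, -0.001]
wrist_force: [-0.9, -0.7, 3.2]
finger_gap: 0.0298
```

Call:
play_rows([
  {"dr": [0,0,0],"xyz": [0,0,0],"hand": 255},
  {"dr": [0,0,0],"xyz": [0,0,0],"hand": 255},
  {"dr": [0,0,0],"xyz": [0,0,-3],"hand": 255},
  {"dr": [0,0,0],"xyz": [0,0,-4],"hand": 255},
  {"dr": [0,0,0],"xyz": [0,0,-4],"hand": 255},
  {"dr": [0,0,0],"xyz": [0,0,-4],"hand": 255},
  {"dr": [0,0,0],"xyz": [0,0,0],"hand": 255},
])

```text
time_s: 20.82
tool_pos: [0.5488, 0.3797, 0.1682]
ee_rot: [-3.077, 0.595, -0.014]
wrist_force: [1.9, 1.0, 0.8]
finger_gap: 0.0297
```

```bash
python3 - <<'E'
from plan import *
q=lambda rad,a:AX+rad*np.array([np.cos(np.radians(214.2+a)),np.sin(np.radians(214.2+a))])
g=q(.088,-27);print(g)
plan([('hand',255),('go',*g,.163,None),('go',*g,.096,-83)],4,6.9)
E
```

```text
[0.48519391 0.03447068]
t 20.8 tcp [0.5488 0.3797 0.1682] yaw -111.9 gap 0.0297 F [1.9 1.  0.8] j6 2.47
[{"dr":[0,0,0],"xyz":[0.77,3.82,0.06],"hand":255},{"dr":[0,0,0],"xyz":[0.77,3.82,0.06],"hand":255},{"dr":[0,0,0],"xyz":[0.77,3.82,0.06],"hand":255},{"dr":[0,0,0],"xyz":[0.77,3.82,0.06],"hand":255},{"dr":[0,0,0],"xyz":[0.77,3.82,0.06],"hand":255},{"dr":[0,0,0],"xyz":[0.77,3.82,0.06],"hand":255},{"dr":[0,0,0],"xyz":[0.77,3.82,0.06],"hand":255},{"dr":[0,0,0],"xyz":[0.77,3.82,0.06],"hand":255}]
[{"dr":[0,0,0],"xyz":[0.77,3.82,0.06],"hand":255},{"dr":[0,0,-5.8],"xyz":[0.0,0.0,1.34],"hand":255},{"dr":[0,0,-5.8],"xyz":[0.0,0.0,1.34],"hand":255},{"dr":[0,0,-5.8],"xyz":[0.0,0.0,1.34],"hand":255},{"dr":[0,0,-5.8],"xyz":[0.0,0.0,1.34],"hand":255},{"dr":[0,0,-5.8],"xyz":[0.0,0.0,1.34],"hand":255}]
```

Call:
play_rows([
  {"dr": [0,0,0],"xyz": [0.77,3.82,0.06],"hand": 255},
  {"dr": [0,0,0],"xyz": [0.77,3.82,0.06],"hand": 255},
  {"dr": [0,0,0],"xyz": [0.77,3.82,0.06],"hand": 255},
  {"dr": [0,0,0],"xyz": [0.77,3.82,0.06],"hand": 255},
  {"dr": [0,0,0],"xyz": [0.77,3.82,0.06],"hand": 255},
  {"dr": [0,0,0],"xyz": [0.77,3.82,0.06],"hand": 255},
  {"dr": [0,0,0],"xyz": [0.77,3.82,0.06],"hand": 255},
  {"dr": [0,0,0],"xyz": [0.77,3.82,0.06],"hand": 255},
])

```text
time_s: 21.48
tool_pos: [0.4882, 0.0697, 0.155]
ee_rot: [-3.085, 0.596, -0.001]
wrist_force: [1.0, 0.4, -1.4]
finger_gap: 0.0298
```

Call:
play_rows([
  {"dr": [0,0,0],"xyz": [0.77,3.82,0.06],"hand": 255},
  {"dr": [0,0,-5.8],"xyz": [0,0,1.3],"hand": 255},
  {"dr": [0,0,-5.8],"xyz": [0,0,1.3],"hand": 255},
  {"dr": [0,0,-5.8],"xyz": [0,0,1.3],"hand": 255},
  {"dr": [0,0,-5.8],"xyz": [0,0,1.3],"hand": 255},
  {"dr": [0,0,-5.8],"xyz": [0,0,1.3],"hand": 255},
  {"dr": [0,0,0],"xyz": [0,0,0],"hand": 255},
  {"dr": [0,0,0],"xyz": [0,0,0],"hand": 255},
])

```text
time_s: 22.15
tool_pos: [0.4824, 0.0329, 0.0902]
ee_rot: [3.135, 0.196, 0.003]
wrist_force: [-5.9, -0.3, 25.6]
finger_gap: 0.0296
```

```bash
python3 - <<'E'
from plan import *
plan([('hand',255),('go',.4852,.0345,.096,-83)],4,6.9)
E
```

```text
t 22.1 tcp [0.4824 0.0329 0.0902] yaw -82.8 gap 0.0296 F [-5.9 -0.3 25.6] j6 1.39
[{"dr":[0,0,0],"xyz":[0.3,-0.12,-0.58],"hand":255},{"dr":[0,0,0.2],"xyz":[0.0,0.0,0.0],"hand":255}]
```

Call:
play_rows([
  {"dr": [0,0,0],"xyz": [0,0,-0.8],"hand": 255},
  {"dr": [0,0,0],"xyz": [0.3,0.3,0],"hand": 255},
  {"dr": [0,0,0],"xyz": [0,0,0],"hand": 255},
  {"dr": [0,0,0],"xyz": [0,0,0],"hand": 120},
  {"dr": [0,0,0],"xyz": [0,0,0],"hand": 120},
  {"dr": [0,0,0],"xyz": [0,0,0],"hand": 120},
  {"dr": [0,0,0],"xyz": [0,0,-4],"hand": 120},
  {"dr": [0,0,0],"xyz": [0,0,-4],"hand": 120},
])

```text
time_s: 22.82
tool_pos: [0.4834, 0.0304, 0.1766]
ee_rot: [-3.135, -0.195, 0.009]
wrist_force: [2.1, -0.3, 0.0]
finger_gap: 0.0482
```

```bash
python3 - <<'E'
from plan import *
plan([('hand',120),('go',.434,.3832,.165,None),('go',.434,.3832,.06,-98)],4,6.9)
E
```

```text
t 22.8 tcp [0.4834 0.0304 0.1766] yaw -82.9 gap 0.0482 F [ 2.1 -0.3  0. ] j6 1.39
[{"dr":[0,0,0],"xyz":[-0.06,-3.96,0.13],"hand":120},{"dr":[0,0,0],"xyz":[-0.06,-3.96,0.13],"hand":120},{"dr":[0,0,0],"xyz":[-0.06,-3.96,0.13],"hand":120},{"dr":[0,0,0],"xyz":[-0.06,-3.96,0.13],"hand":120},{"dr":[0,0,0],"xyz":[-0.06,-3.96,0.13],"hand":120},{"dr":[0,0,0],"xyz":[-0.06,-3.96,0.13],"hand":120},{"dr":[0,0,0],"xyz":[-0.06,-3.96,0.13],"hand":120},{"dr":[0,0,0],"xyz":[-0.06,-3.96,0.13],"hand":120}]
[{"dr":[0,0,0],"xyz":[-0.06,-3.96,0.13],"hand":120},{"dr":[0,0,5.0],"xyz":[0.0,0.0,3.5],"hand":120},{"dr":[0,0,5.0],"xyz":[0.0,0.0,3.5],"hand":120},{"dr":[0,0,5.0],"xyz":[0.0,0.0,3.5],"hand":120}]
```

Call:
play_rows([
  {"dr": [0,0,0],"xyz": [-0.06,-3.96,0.13],"hand": 120},
  {"dr": [0,0,0],"xyz": [-0.06,-3.96,0.13],"hand": 120},
  {"dr": [0,0,0],"xyz": [-0.06,-3.96,0.13],"hand": 120},
  {"dr": [0,0,0],"xyz": [-0.06,-3.96,0.13],"hand": 120},
  {"dr": [0,0,0],"xyz": [-0.06,-3.96,0.13],"hand": 120},
  {"dr": [0,0,0],"xyz": [-0.06,-3.96,0.13],"hand": 120},
  {"dr": [0,0,0],"xyz": [-0.06,-3.96,0.13],"hand": 120},
  {"dr": [0,0,0],"xyz": [-0.06,-3.96,0.13],"hand": 120},
])

```text
time_s: 23.48
tool_pos: [0.4402, 0.346, 0.1666]
ee_rot: [3.135, 0.195, -0.0]
wrist_force: [1.4, -0.4, 0.0]
finger_gap: 0.0484
```

Call:
play_rows([
  {"dr": [0,0,0],"xyz": [-0.06,-3.96,0.13],"hand": 120},
  {"dr": [0,0,5],"xyz": [0,0,3.3],"hand": 120},
  {"dr": [0,0,5],"xyz": [0,0,3.3],"hand": 120},
  {"dr": [0,0,5],"xyz": [0,0,3.3],"hand": 120},
  {"dr": [0,0,0],"xyz": [0,0,0],"hand": 120},
  {"dr": [0,0,0],"xyz": [0,0,0],"hand": 120},
])

```text
time_s: 23.98
tool_pos: [0.4347, 0.3827, 0.0658]
ee_rot: [3.132, -0.212, -0.004]
wrist_force: [0.6, 0.8, 0.4]
finger_gap: 0.0482
```

```bash
python3 - <<'E'
from plan import *
state()
V=loose({'p3':(PLUG,(.434,.383)),'c1':(CASE,(.491,.279)),'c2':(CASE,(.3846,.2618))})
for (c,l),n in zip(V,'ts'):
    u,v=proj(c,[(.5,.15,.09)])[0].astype(int)
    cv2.imwrite(f'pics/v7{n}.png',cv2.resize(c['image'][v-75:v+75,u-75:u+75,::-1],(400,400),interpolation=cv2.INTER_CUBIC))
cv2.imwrite('pics/v7.png',cv2.hconcat([cv2.imread('pics/v7t.png'),cv2.imread('pics/v7s.png')]))
plan([('hand',120),('go',.434,.3832,.007,-98)],2)
E
```

```text
t 24.0 tcp [0.4347 0.3827 0.0658] yaw -97.7 gap 0.0482 F [0.6 0.8 0.4] j6 2.32
p3 [None, None]
c1 [[492.9, 280.24, 204.47, 0.7], None]
c2 [[382.26, 260.84, 148.79, 0.87], None]
t 24.1 tcp [0.4364 0.3837 0.0683] yaw -97.7 gap 0.0485 F [0.8 0.3 0.3] j6 2.32
[{"dr":[0,0,0],"xyz":[-0.06,0.02,1.53],"hand":120},{"dr":[0,0,0],"xyz":[-0.06,0.02,1.53],"hand":120},{"dr":[0,0,0],"xyz":[-0.06,0.02,1.53],"hand":120},{"dr":[0,0,0],"xyz":[-0.06,0.02,1.53],"hand":120},{"dr":[0,0,0.3],"xyz":[0.0,0.0,0.0],"hand":120}]
```

View pics/v7.png

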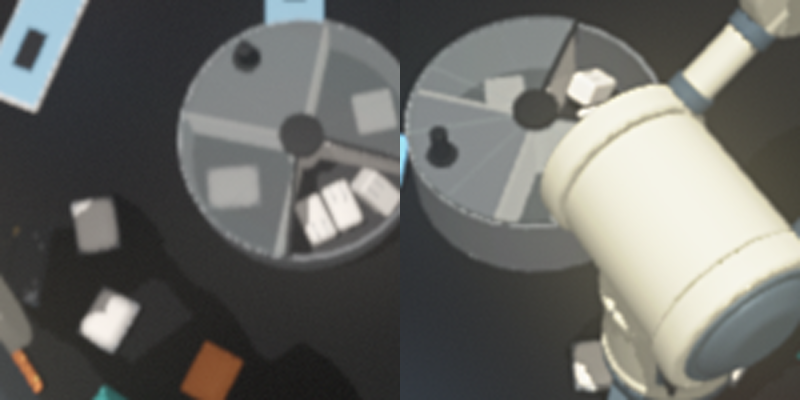

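Plugs 1 and 2 both lie beside the stored plug (top crop, about (318,218) and (378,190)). I'll pick plug3 and set it crosswise on top of the row.

Call:
play_rows([
  {"dr": [0,0,0],"xyz": [-0.2,0,2],"hand": 120},
  {"dr": [0,0,0],"xyz": [0,0,2],"hand": 120},
  {"dr": [0,0,0],"xyz": [0,0,2],"hand": 120},
  {"dr": [0,0,0],"xyz": [0,0,0],"hand": 120},
  {"dr": [0,0,0],"xyz": [0,0,0],"hand": 255},
  {"dr": [0,0,0],"xyz": [0,0,0],"hand": 255},
  {"dr": [0,0,0],"xyz": [0,0,0],"hand": 255},
  {"dr": [0,0,0],"xyz": [0,0,0],"hand": 255},
], newtons=25)

```text
time_s: 24.75
tool_pos: [0.4346, 0.3842, 0.0084]
ee_rot: [-3.132, 0.215, -0.003]
wrist_force: [0.4, -0.6, 11.2]
finger_gap: 0.0298
```

Call:
play_rows([
  {"dr": [0,0,0],"xyz": [0,0,0],"hand": 255},
  {"dr": [0,0,0],"xyz": [0,0,0],"hand": 255},
  {"dr": [0,0,0],"xyz": [0,0,-3],"hand": 255},
  {"dr": [0,0,0],"xyz": [0,0,-4],"hand": 255},
  {"dr": [0,0,0],"xyz": [0,0,-4],"hand": 255},
  {"dr": [0,0,0],"xyz": [0,0,-4],"hand": 255},
  {"dr": [0,0,0],"xyz": [0,0,0],"hand": 255},
])

```text
time_s: 25.33
tool_pos: [0.4367, 0.3858, 0.1652]
ee_rot: [-3.127, 0.215, -0.014]
wrist_force: [1.3, 1.0, 1.1]
finger_gap: 0.03
```

```bash
python3 - <<'E'
from plan import *
q=lambda rad,a:AX+rad*np.array([np.cos(np.radians(214.2+a)),np.sin(np.radians(214.2+a))])
g=q(.078,-3);print(g)
plan([('hand',255),('go',*g,.163,None),('go',*g,.10,-146)],4,6.9)
E
```

```text
[0.50578159 0.00509389]
t 25.3 tcp [0.4367 0.3858 0.1652] yaw -97.9 gap 0.03 F [1.3 1.  1.1] j6 2.33
[{"dr":[0,0,0],"xyz":[1.21,3.68,0.02],"hand":255},{"dr":[0,0,0],"xyz":[1.21,3.68,0.02],"hand":255},{"dr":[0,0,0],"xyz":[1.21,3.68,0.02],"hand":255},{"dr":[0,0,0],"xyz":[1.21,3.68,0.02],"hand":255},{"dr":[0,0,0],"xyz":[1.21,3.68,0.02],"hand":255},{"dr":[0,0,0],"xyz":[1.21,3.68,0.02],"hand":255},{"dr":[0,0,0],"xyz":[1.21,3.68,0.02],"hand":255},{"dr":[0,0,0],"xyz":[1.21,3.68,0.02],"hand":255}]
[{"dr":[0,0,0],"xyz":[1.21,3.68,0.02],"hand":255},{"dr":[0,0,0],"xyz":[1.21,3.68,0.02],"hand":255},{"dr":[0,0,6.9],"xyz":[0.0,0.0,0.9],"hand":255},{"dr":[0,0,6.9],"xyz":[0.0,0.0,0.9],"hand":255},{"dr":[0,0,6.9],"xyz":[0.0,0.0,0.9],"hand":255},{"dr":[0,0,6.9],"xyz":[0.0,0.0,0.9],"hand":255},{"dr":[0,0,6.9],"xyz":[0.0,0.0,0.9],"hand":255},{"dr":[0,0,6.9],"xyz":[0.0,0.0,0.9],"hand":255}]
[{"dr":[0,0,6.9],"xyz":[0.0,0.0,0.9],"hand":255}]
```

Call:
play_rows([
  {"dr": [0,0,0],"xyz": [1.21,3.68,0],"hand": 255},
  {"dr": [0,0,0],"xyz": [1.21,3.68,0],"hand": 255},
  {"dr": [0,0,0],"xyz": [1.21,3.68,0],"hand": 255},
  {"dr": [0,0,0],"xyz": [1.21,3.68,0],"hand": 255},
  {"dr": [0,0,0],"xyz": [1.21,3.68,0],"hand": 255},
  {"dr": [0,0,0],"xyz": [1.21,3.68,0],"hand": 255},
  {"dr": [0,0,0],"xyz": [1.21,3.68,0],"hand": 255},
  {"dr": [0,0,0],"xyz": [1.21,3.68,0],"hand": 255},
])

```text
time_s: 26.0
tool_pos: [0.4893, 0.0768, 0.1577]
ee_rot: [-3.134, 0.215, -0.003]
wrist_force: [2.0, 0.2, 0.4]
finger_gap: 0.0304
```

Call:
play_rows([
  {"dr": [0,0,0],"xyz": [1.21,3.68,0],"hand": 255},
  {"dr": [0,0,0],"xyz": [1.21,3.68,0],"hand": 255},
  {"dr": [0,0,6.9],"xyz": [0,0,0.9],"hand": 255},
  {"dr": [0,0,6.9],"xyz": [0,0,0.9],"hand": 255},
  {"dr": [0,0,6.9],"xyz": [0,0,0.9],"hand": 255},
  {"dr": [0,0,6.9],"xyz": [0,0,0.9],"hand": 255},
  {"dr": [0,0,6.9],"xyz": [0,0,0.9],"hand": 255},
  {"dr": [0,0,6.9],"xyz": [0,0,0.9],"hand": 255},
])

```text
time_s: 26.67
tool_pos: [0.5033, 0.0023, 0.1032]
ee_rot: [-2.851, 1.318, -0.002]
wrist_force: [-0.5, -0.6, 0.0]
finger_gap: 0.0302
```

Call:
play_rows([
  {"dr": [0,0,6.9],"xyz": [0,0,0.9],"hand": 255},
  {"dr": [0,0,0],"xyz": [0,0,0],"hand": 255},
  {"dr": [0,0,0],"xyz": [0,0,0],"hand": 255},
])

```text
time_s: 26.92
tool_pos: [0.503, 0.0024, 0.0942]
ee_rot: [-2.774, 1.474, -0.0]
wrist_force: [-0.2, 1.3, 0.2]
finger_gap: 0.0298
```

```bash
python3 - <<'E'
from plan import *
plan([('hand',255),('go',.5058,.0051,None,None),('go',None,None,.052,None)],2)
E
```

```text
t 26.9 tcp [0.503  0.0024 0.0942] yaw -146.0 gap 0.0298 F [-0.2  1.3  0.2] j6 2.43
[{"dr":[0,0,0],"xyz":[-0.06,-0.38,-0.0],"hand":255},{"dr":[0,0,0.0],"xyz":[0.0,0.0,1.41],"hand":255},{"dr":[0,0,0.0],"xyz":[0.0,0.0,1.41],"hand":255},{"dr":[0,0,0.0],"xyz":[0.0,0.0,1.41],"hand":255}]
```

Call:
play_rows([
  {"dr": [0,0,0],"xyz": [-0.1,-0.4,0],"hand": 255},
  {"dr": [0,0,0],"xyz": [0,0,1.4],"hand": 255},
  {"dr": [0,0,0],"xyz": [0,0,1.4],"hand": 255},
  {"dr": [0,0,0],"xyz": [0,0,1.4],"hand": 255},
  {"dr": [0,0,0],"xyz": [0,0,0],"hand": 255},
  {"dr": [0,0,0],"xyz": [0,0,0],"hand": 255},
])

```text
time_s: 27.42
tool_pos: [0.5059, 0.0057, 0.052]
ee_rot: [2.773, -1.476, -0.001]
wrist_force: [0.5, -0.6, -0.3]
finger_gap: 0.0299
```

Call:
play_rows([
  {"dr": [0,0,0],"xyz": [0,0,0],"hand": 140},
  {"dr": [0,0,0],"xyz": [0,0,0],"hand": 140},
  {"dr": [0,0,0],"xyz": [0,0,0],"hand": 140},
  {"dr": [0,0,0],"xyz": [0,0,-3],"hand": 140},
  {"dr": [0,0,0],"xyz": [0,0,-4],"hand": 140},
  {"dr": [0,0,0],"xyz": [0,0,-4],"hand": 140},
  {"dr": [0,0,0],"xyz": [0,0,-2],"hand": 140},
])

```text
time_s: 28.0
tool_pos: [0.5071, 0.0054, 0.1863]
ee_rot: [-2.77, 1.478, -0.007]
wrist_force: [0.5, -0.5, 1.1]
finger_gap: 0.0411
```

```bash
python3 - <<'E'
from plan import *
print(AX+.105*np.array([np.cos(np.radians(34.2)),np.sin(np.radians(34.2))]))
plan([('hand',140),('go',.6594,.104,.19,None)],4)
E
```

```text
[0.65934346 0.10451875]
t 28.0 tcp [0.5071 0.0054 0.1863] yaw -146.2 gap 0.0411 F [ 0.5 -0.5  1.1] j6 2.44
[{"dr":[0,0,0],"xyz":[0.06,-3.63,-0.07],"hand":140},{"dr":[0,0,0],"xyz":[0.06,-3.63,-0.07],"hand":140},{"dr":[0,0,0],"xyz":[0.06,-3.63,-0.07],"hand":140},{"dr":[0,0,0],"xyz":[0.06,-3.63,-0.07],"hand":140},{"dr":[0,0,0],"xyz":[0.06,-3.63,-0.07],"hand":140}]
```

Call:
play_rows([
  {"dr": [0,0,0],"xyz": [0.06,-3.63,0],"hand": 140},
  {"dr": [0,0,0],"xyz": [0.06,-3.63,0],"hand": 140},
  {"dr": [0,0,0],"xyz": [0.06,-3.63,0],"hand": 140},
  {"dr": [0,0,0],"xyz": [0.06,-3.63,0],"hand": 140},
  {"dr": [0,0,0],"xyz": [0.06,-3.63,0],"hand": 140},
  {"dr": [0,0,0],"xyz": [0,0,3],"hand": 140},
  {"dr": [0,0,0],"xyz": [0,0,1.5],"hand": 140},
  {"dr": [0,0,0],"xyz": [0,0,0],"hand": 140},
])

```text
time_s: 28.67
tool_pos: [0.6565, 0.1043, 0.1335]
ee_rot: [2.77, -1.477, -0.007]
wrist_force: [-0.6, -0.2, -1.0]
finger_gap: 0.0413
```

```bash
python3 - <<'E'
from plan import *
c=cap('top');s=cap('side')
u,v=proj(c,[(.5725,.0455,.09)])[0].astype(int);a=c['image'][v-55:v+55,u-55:u+55,::-1]
u,v=proj(s,[(.5725,.0455,.09)])[0].astype(int);b=s['image'][v-55:v+55,u-55:u+55,::-1]
cv2.imwrite('pics/v8.png',cv2.resize(cv2.hconcat([a,b]),(800,400),interpolation=cv2.INTER_CUBIC))
plan([('hand',140),('go',.6593,.1045,.103,None),('hand',255),('wait',5)]+arc(AX,34.2,-55.8),1.5)
E
```

```text
t 28.8 tcp [0.658  0.1039 0.1371] yaw -146.2 gap 0.0411 F [ 0.4  0.8 -0.3] j6 2.62
[{"dr":[0,0,0],"xyz":[0.01,-0.05,1.14],"hand":140},{"dr":[0,0,0],"xyz":[0.01,-0.05,1.14],"hand":140},{"dr":[0,0,0],"xyz":[0.01,-0.05,1.14],"hand":140},{"dr":[0,0,0],"xyz":[0.0,0.0,0.0],"hand":255},{"dr":[0,0,0],"xyz":[0.0,0.0,0.0],"hand":255},{"dr":[0,0,0],"xyz":[0.0,0.0,0.0],"hand":255},{"dr":[0,0,0],"xyz":[0.0,0.0,0.0],"hand":255},{"dr":[0,0,0],"xyz":[0.0,0.0,0.0],"hand":255}]
[{"dr":[0,0,0],"xyz":[0.91,0.07,-0.0],"hand":255},{"dr":[0,0,0],"xyz":[0.91,0.07,-0.0],"hand":255},{"dr":[0,0,0],"xyz":[0.89,0.23,-0.0],"hand":255},{"dr":[0,0,0],"xyz":[0.89,0.23,-0.0],"hand":255},{"dr":[0,0,0],"xyz":[0.83,0.38,-0.0],"hand":255},{"dr":[0,0,0],"xyz":[0.83,0.38,-0.0],"hand":255},{"dr":[0,0,0],"xyz":[0.75,0.52,-0.0],"hand":255},{"dr":[0,0,0],"xyz":[0.75,0.52,-0.0],"hand":255}]
[{"dr":[0,0,0],"xyz":[0.65,0.64,-0.0],"hand":255},{"dr":[0,0,0],"xyz":[0.65,0.64,-0.0],"hand":255},{"dr":[0,0,0],"xyz":[0.53,0.75,-0.0],"hand":255},{"dr":[0,0,0],"xyz":[0.53,0.75,-0.0],"hand":255},{"dr":[0,0,0],"xyz":[0.39,0.83,-0.0],"hand":255},{"dr":[0,0,0],"xyz":[0.39,0.83,-0.0],"hand":255},{"dr":[0,0,0],"xyz":[0.24,0.88,-0.0],"hand":255},{"dr":[0,0,0],"xyz":[0.24,0.88,-0.0],"hand":255}]
[{"dr":[0,0,0],"xyz":[0.09,0.91,-0.0],"hand":255},{"dr":[0,0,0],"xyz":[0.09,0.91,-0.0],"hand":255}]
```

View pics/v8.png

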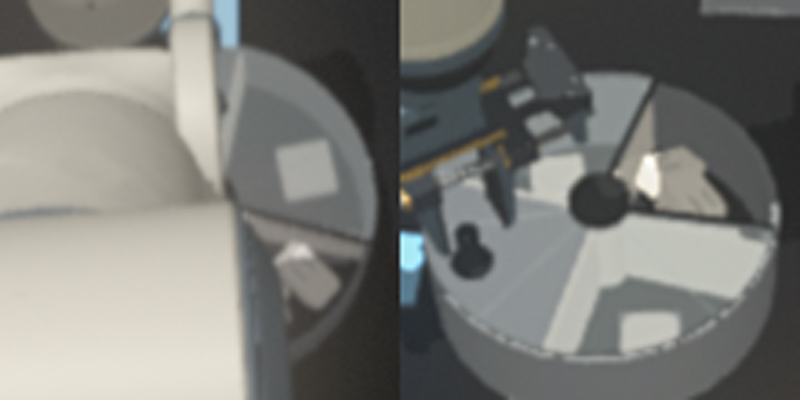

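The peg at (470,245) sits between the fingers, and the plugs are all inside their compartment. I'll grip and turn.

Call:
play_rows([
  {"dr": [0,0,0],"xyz": [0,0,1.1],"hand": 140},
  {"dr": [0,0,0],"xyz": [0,0,1.1],"hand": 140},
  {"dr": [0,0,0],"xyz": [0,0,1.1],"hand": 140},
  {"dr": [0,0,0],"xyz": [0,0,0],"hand": 255},
  {"dr": [0,0,0],"xyz": [0,0,0],"hand": 255},
  {"dr": [0,0,0],"xyz": [0,0,0],"hand": 255},
  {"dr": [0,0,0],"xyz": [0,0,0],"hand": 255},
  {"dr": [0,0,0],"xyz": [0,0,0],"hand": 255},
], newtons=8)

```text
time_s: 29.43
tool_pos: [0.6598, 0.1048, 0.1042]
ee_rot: [-2.769, 1.478, -0.004]
wrist_force: [8.3, 7.9, -7.2]
finger_gap: 0.0178
```

Call:
play_rows([
  {"dr": [0,0,0],"xyz": [1.82,0.14,0],"hand": 255},
  {"dr": [0,0,0],"xyz": [1.78,0.46,0],"hand": 255},
  {"dr": [0,0,0],"xyz": [1.66,0.76,0],"hand": 255},
  {"dr": [0,0,0],"xyz": [1.5,1.04,0],"hand": 255},
  {"dr": [0,0,0],"xyz": [1.3,1.28,0],"hand": 255},
  {"dr": [0,0,0],"xyz": [0,0,0],"hand": 255},
])

```text
time_s: 29.93
tool_pos: [0.6752, 0.0133, 0.1048]
ee_rot: [-2.768, 1.481, -0.009]
wrist_force: [11.5, -5.3, -1.4]
finger_gap: 0.0179
```

Call:
play_rows([
  {"dr": [0,0,0],"xyz": [1.06,1.5,0],"hand": 255},
  {"dr": [0,0,0],"xyz": [0.78,1.66,0],"hand": 255},
  {"dr": [0,0,0],"xyz": [0.48,1.76,0],"hand": 255},
  {"dr": [0,0,0],"xyz": [0.18,1.82,0],"hand": 255},
  {"dr": [0,0,0],"xyz": [0,0,0],"hand": 255},
  {"dr": [0,0,0],"xyz": [0,0,0],"hand": 255},
])

```text
time_s: 30.43
tool_pos: [0.6309, -0.0434, 0.1046]
ee_rot: [2.77, -1.481, 0.004]
wrist_force: [2.2, -6.6, 0.2]
finger_gap: 0.0178
```

```bash
python3 - <<'E'
from plan import *
s=state();d=s['tool_pos'][:2]-AX;print(np.hypot(*d),np.degrees(np.arctan2(d[1],d[0])))
E
```

```text
t 30.4 tcp [ 0.6309 -0.0434  0.1046] yaw -146.3 gap 0.0178 F [ 2.2 -6.6  0.2] j6 2.39
0.10637641374418401 -56.7230082984395
```

Call:
play_rows([
  {"dr": [0,0,0],"xyz": [0,0,0],"hand": 130},
  {"dr": [0,0,0],"xyz": [0,0,0],"hand": 130},
  {"dr": [0,0,0],"xyz": [0,0,0],"hand": 130},
  {"dr": [0,0,0],"xyz": [0,0,-3],"hand": 130},
  {"dr": [0,0,0],"xyz": [0,0,-3],"hand": 130},
  {"dr": [0,0,0],"xyz": [0,0,-2],"hand": 75},
  {"dr": [0,0,0],"xyz": [0,0,0],"hand": 75},
])

```text
time_s: 31.02
tool_pos: [0.6326, -0.0417, 0.1882]
ee_rot: [-2.77, 1.478, -0.01]
wrist_force: [-0.2, 0.2, 0.4]
finger_gap: 0.0548
```

```bash
python3 - <<'E'
from plan import *
plan([('hand',75),('go',.4913,.279,.18,None),('go',None,None,.07,-80)],4,6.9)
E
```

```text
t 31.0 tcp [ 0.6326 -0.0417  0.1882] yaw -146.2 gap 0.0548 F [-0.2  0.2  0.4] j6 2.39
[{"dr":[0,0,0],"xyz":[-3.83,-0.68,0.09],"hand":75},{"dr":[0,0,0],"xyz":[-3.83,-0.68,0.09],"hand":75},{"dr":[0,0,0],"xyz":[-3.83,-0.68,0.09],"hand":75},{"dr":[0,0,0],"xyz":[-3.83,-0.68,0.09],"hand":75},{"dr":[0,0,0],"xyz":[-3.83,-0.68,0.09],"hand":75},{"dr":[0,0,0],"xyz":[-3.83,-0.68,0.09],"hand":75},{"dr":[0,0,0],"xyz":[-3.83,-0.68,0.09],"hand":75},{"dr":[0,0,0],"xyz":[-3.83,-0.68,0.09],"hand":75}]
[{"dr":[0,0,0],"xyz":[-3.83,-0.68,0.09],"hand":75},{"dr":[0,0,-6.6],"xyz":[0.0,0.0,1.1],"hand":75},{"dr":[0,0,-6.6],"xyz":[0.0,0.0,1.1],"hand":75},{"dr":[0,0,-6.6],"xyz":[0.0,0.0,1.1],"hand":75},{"dr":[0,0,-6.6],"xyz":[0.0,0.0,1.1],"hand":75},{"dr":[0,0,-6.6],"xyz":[0.0,0.0,1.1],"hand":75},{"dr":[0,0,-6.6],"xyz":[0.0,0.0,1.1],"hand":75},{"dr":[0,0,-6.6],"xyz":[0.0,0.0,1.1],"hand":75}]
[{"dr":[0,0,-6.6],"xyz":[0.0,0.0,1.1],"hand":75},{"dr":[0,0,-6.6],"xyz":[0.0,0.0,1.1],"hand":75},{"dr":[0,0,-6.6],"xyz":[0.0,0.0,1.1],"hand":75}]
```

```bash
python3 - <<'E'
from plan import *
plan([('hand',75),('go',None,None,None,-80),('go',.4913,.279,.17,None),('go',None,None,.07,None)],4,6.9)
E
```

```text
t 31.0 tcp [ 0.6326 -0.0417  0.1882] yaw -146.2 gap 0.0548 F [-0.2  0.2  0.4] j6 2.39
[{"dr":[0,0,-6.6],"xyz":[0.0,0.0,-0.0],"hand":75},{"dr":[0,0,-6.6],"xyz":[0.0,0.0,-0.0],"hand":75},{"dr":[0,0,-6.6],"xyz":[0.0,0.0,-0.0],"hand":75},{"dr":[0,0,-6.6],"xyz":[0.0,0.0,-0.0],"hand":75},{"dr":[0,0,-6.6],"xyz":[0.0,0.0,-0.0],"hand":75},{"dr":[0,0,-6.6],"xyz":[0.0,0.0,-0.0],"hand":75},{"dr":[0,0,-6.6],"xyz":[0.0,0.0,-0.0],"hand":75},{"dr":[0,0,-6.6],"xyz":[0.0,0.0,-0.0],"hand":75}]
[{"dr":[0,0,-6.6],"xyz":[0.0,0.0,-0.0],"hand":75},{"dr":[0,0,-6.6],"xyz":[0.0,0.0,-0.0],"hand":75},{"dr":[0,0,0],"xyz":[-0.93,-3.78,0.2],"hand":75},{"dr":[0,0,0],"xyz":[-0.93,-3.78,0.2],"hand":75},{"dr":[0,0,0],"xyz":[-0.93,-3.78,0.2],"hand":75},{"dr":[0,0,0],"xyz":[-0.93,-3.78,0.2],"hand":75},{"dr":[0,0,0],"xyz":[-0.93,-3.78,0.2],"hand":75},{"dr":[0,0,0],"xyz":[-0.93,-3.78,0.2],"hand":75}]
[{"dr":[0,0,0],"xyz":[-0.93,-3.78,0.2],"hand":75},{"dr":[0,0,0],"xyz":[-0.93,-3.78,0.2],"hand":75},{"dr":[0,0,0],"xyz":[-0.93,-3.78,0.2],"hand":75},{"dr":[0,0,0.0],"xyz":[0.0,0.0,3.33],"hand":75},{"dr":[0,0,0.0],"xyz":[0.0,0.0,3.33],"hand":75},{"dr":[0,0,0.0],"xyz":[0.0,0.0,3.33],"hand":75}]
```

Call:
play_rows([
  {"dr": [0,0,-6.6],"xyz": [0,0,0],"hand": 75},
  {"dr": [0,0,-6.6],"xyz": [0,0,0],"hand": 75},
  {"dr": [0,0,-6.6],"xyz": [0,0,0],"hand": 75},
  {"dr": [0,0,-6.6],"xyz": [0,0,0],"hand": 75},
  {"dr": [0,0,-6.6],"xyz": [0,0,0],"hand": 75},
  {"dr": [0,0,-6.6],"xyz": [0,0,0],"hand": 75},
  {"dr": [0,0,-6.6],"xyz": [0,0,0],"hand": 75},
  {"dr": [0,0,-6.6],"xyz": [0,0,0],"hand": 75},
])

```text
time_s: 31.68
tool_pos: [0.6302, -0.0414, 0.1831]
ee_rot: [-3.14, 0.083, 0.001]
wrist_force: [-0.0, -0.3, 0.3]
finger_gap: 0.0642
```

Call:
play_rows([
  {"dr": [0,0,-6.6],"xyz": [0,0,0],"hand": 75},
  {"dr": [0,0,-6.6],"xyz": [0,0,0],"hand": 75},
  {"dr": [0,0,0],"xyz": [-0.93,-3.78,0.2],"hand": 75},
  {"dr": [0,0,0],"xyz": [-0.93,-3.78,0.2],"hand": 75},
  {"dr": [0,0,0],"xyz": [-0.93,-3.78,0.2],"hand": 75},
  {"dr": [0,0,0],"xyz": [-0.93,-3.78,0.2],"hand": 75},
  {"dr": [0,0,0],"xyz": [-0.93,-3.78,0.2],"hand": 75},
  {"dr": [0,0,0],"xyz": [-0.93,-3.78,0.2],"hand": 75},
])

```text
time_s: 32.35
tool_pos: [0.5355, 0.1739, 0.1712]
ee_rot: [-3.13, -0.269, 0.001]
wrist_force: [1.3, -0.1, -0.4]
finger_gap: 0.0641
```

Call:
play_rows([
  {"dr": [0,0,0],"xyz": [-0.93,-3.78,0.2],"hand": 75},
  {"dr": [0,0,0],"xyz": [-0.93,-3.78,0.2],"hand": 75},
  {"dr": [0,0,0],"xyz": [-0.93,-3.78,0.2],"hand": 75},
  {"dr": [0,0,0],"xyz": [0,0,3.2],"hand": 75},
  {"dr": [0,0,0],"xyz": [0,0,3.2],"hand": 75},
  {"dr": [0,0,0],"xyz": [0,0,3],"hand": 75},
  {"dr": [0,0,0],"xyz": [0,0,0],"hand": 75},
  {"dr": [0,0,0],"xyz": [0,0,0],"hand": 75},
])

```text
time_s: 33.02
tool_pos: [0.4889, 0.279, 0.0708]
ee_rot: [3.129, 0.269, -0.005]
wrist_force: [0.4, 0.3, 1.2]
finger_gap: 0.0648
```

```bash
python3 - <<'E'
from plan import *
state()
V=loose({'c1':(CASE,(.4913,.279)),'c2':(CASE,(.3846,.2618))})
for (c,l),n in zip(V,'ts'):
    u,v=proj(c,[(.5,.15,.09)])[0].astype(int)
    cv2.imwrite(f'pics/v9{n}.png',cv2.resize(c['image'][v-75:v+75,u-75:u+75,::-1],(400,400),interpolation=cv2.INTER_CUBIC))
cv2.imwrite('pics/v9.png',cv2.hconcat([cv2.imread('pics/v9t.png'),cv2.imread('pics/v9s.png')]))
c=V[0][0];k=128/600;print('stored case ~',unproj(c,np.array([162,355])*k+[186,97]-.4,.03)[0])
plan([('hand',75),('go',.4913,.279,.006,-80)],2)
E
```

```text
t 33.0 tcp [0.4889 0.279  0.0708] yaw -80.2 gap 0.0648 F [0.4 0.3 1.2] j6 1.81
c1 [None, None]
c2 [None, [385.81, 261.54, 150.28, 0.93]]
stored case ~ [0.52947723 0.12150667 0.03      ]
t 33.1 tcp [0.4907 0.2796 0.073 ] yaw -80.2 gap 0.0643 F [ 0.5  0.1 -0.5] j6 1.81
[{"dr":[0,0,0],"xyz":[0.01,0.02,1.68],"hand":75},{"dr":[0,0,0],"xyz":[0.01,0.02,1.68],"hand":75},{"dr":[0,0,0],"xyz":[0.01,0.02,1.68],"hand":75},{"dr":[0,0,0],"xyz":[0.01,0.02,1.68],"hand":75},{"dr":[0,0,-0.2],"xyz":[0.0,0.0,0.0],"hand":75}]
```

View pics/v9.png

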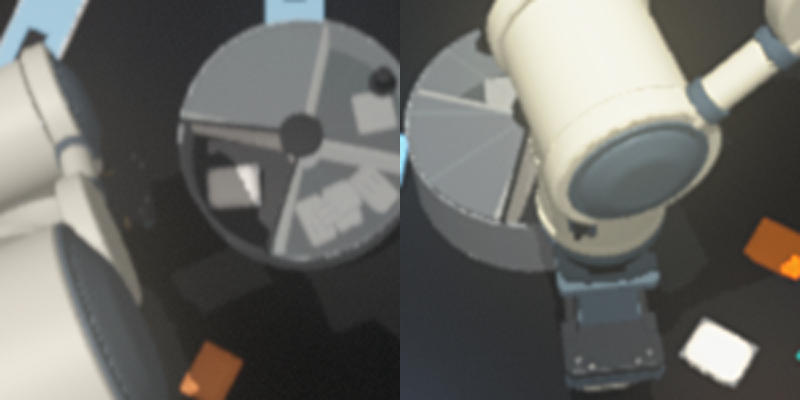

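The opening is over the stored case at (235,185), and plug3 lies crosswise on the plug row. Now I'll pick case1.

Call:
play_rows([
  {"dr": [0,0,0],"xyz": [0,0,2.3],"hand": 75},
  {"dr": [0,0,0],"xyz": [0,0,2.3],"hand": 75},
  {"dr": [0,0,0],"xyz": [0,0,2.3],"hand": 75},
  {"dr": [0,0,0],"xyz": [0,0,0],"hand": 75},
  {"dr": [0,0,0],"xyz": [0,0,0],"hand": 255},
  {"dr": [0,0,0],"xyz": [0,0,0],"hand": 255},
  {"dr": [0,0,0],"xyz": [0,0,0],"hand": 255},
  {"dr": [0,0,0],"xyz": [0,0,0],"hand": 255},
], newtons=25)

```text
time_s: 33.78
tool_pos: [0.4909, 0.2796, 0.0044]
ee_rot: [-3.129, -0.269, -0.004]
wrist_force: [-0.1, -1.0, 10.7]
finger_gap: 0.046
```

Call:
play_rows([
  {"dr": [0,0,0],"xyz": [0,0,0],"hand": 255},
  {"dr": [0,0,0],"xyz": [0,0,0],"hand": 255},
  {"dr": [0,0,0],"xyz": [0,0,-3],"hand": 255},
  {"dr": [0,0,0],"xyz": [0,0,-4],"hand": 255},
  {"dr": [0,0,0],"xyz": [0,0,-4],"hand": 255},
  {"dr": [0,0,0],"xyz": [0,0,-4],"hand": 255},
  {"dr": [0,0,0],"xyz": [0,0,0],"hand": 255},
])

```text
time_s: 34.37
tool_pos: [0.4932, 0.2808, 0.161]
ee_rot: [-3.126, -0.269, -0.017]
wrist_force: [1.9, 1.0, 0.5]
finger_gap: 0.0459
```

```bash
python3 - <<'E'
from plan import *
g=AX+[-.041,.067]
plan([('hand',255),('go',*g,.16,None),('go',*g,.10,-143)],4,6.9)
E
```

```text
t 34.4 tcp [0.4932 0.2808 0.161 ] yaw -80.2 gap 0.0459 F [1.9 1.  0.5] j6 1.81
[{"dr":[0,0,0],"xyz":[0.18,3.45,0.02],"hand":255},{"dr":[0,0,0],"xyz":[0.18,3.45,0.02],"hand":255},{"dr":[0,0,0],"xyz":[0.18,3.45,0.02],"hand":255},{"dr":[0,0,0],"xyz":[0.18,3.45,0.02],"hand":255},{"dr":[0,0,0],"xyz":[0.18,3.45,0.02],"hand":255},{"dr":[0,0,6.3],"xyz":[0.0,0.0,0.6],"hand":255},{"dr":[0,0,6.3],"xyz":[0.0,0.0,0.6],"hand":255},{"dr":[0,0,6.3],"xyz":[0.0,0.0,0.6],"hand":255}]
[{"dr":[0,0,6.3],"xyz":[0.0,0.0,0.6],"hand":255},{"dr":[0,0,6.3],"xyz":[0.0,0.0,0.6],"hand":255},{"dr":[0,0,6.3],"xyz":[0.0,0.0,0.6],"hand":255},{"dr":[0,0,6.3],"xyz":[0.0,0.0,0.6],"hand":255},{"dr":[0,0,6.3],"xyz":[0.0,0.0,0.6],"hand":255},{"dr":[0,0,6.3],"xyz":[0.0,0.0,0.6],"hand":255},{"dr":[0,0,6.3],"xyz":[0.0,0.0,0.6],"hand":255}]
```

Call:
play_rows([
  {"dr": [0,0,0],"xyz": [0.18,3.45,0],"hand": 255},
  {"dr": [0,0,0],"xyz": [0.18,3.45,0],"hand": 255},
  {"dr": [0,0,0],"xyz": [0.18,3.45,0],"hand": 255},
  {"dr": [0,0,0],"xyz": [0.18,3.45,0],"hand": 255},
  {"dr": [0,0,0],"xyz": [0.18,3.45,0],"hand": 255},
  {"dr": [0,0,6.3],"xyz": [0,0,0.5],"hand": 255},
  {"dr": [0,0,6.3],"xyz": [0,0,0.5],"hand": 255},
  {"dr": [0,0,6.3],"xyz": [0,0,0.5],"hand": 255},
])

```text
time_s: 35.03
tool_pos: [0.5286, 0.11, 0.1385]
ee_rot: [-3.131, 0.26, -0.002]
wrist_force: [0.6, 0.3, -0.5]
finger_gap: 0.046
```

Call:
play_rows([
  {"dr": [0,0,6.3],"xyz": [0,0,0.5],"hand": 255},
  {"dr": [0,0,6.3],"xyz": [0,0,0.5],"hand": 255},
  {"dr": [0,0,6.3],"xyz": [0,0,0.5],"hand": 255},
  {"dr": [0,0,6.3],"xyz": [0,0,0.5],"hand": 255},
  {"dr": [0,0,6.3],"xyz": [0,0,0.5],"hand": 255},
  {"dr": [0,0,6.3],"xyz": [0,0,0.5],"hand": 255},
  {"dr": [0,0,6.3],"xyz": [0,0,0.5],"hand": 255},
  {"dr": [0,0,0],"xyz": [0,0,0],"hand": 255},
])

```text
time_s: 35.7
tool_pos: [0.5279, 0.1108, 0.1028]
ee_rot: [2.805, -1.415, -0.0]
wrist_force: [0.0, 0.8, -1.1]
finger_gap: 0.0461
```

```bash
python3 - <<'E'
from plan import *
g=AX+[-.041,.067]
plan([('hand',255),('go',*g,None,None),('go',None,None,.043,None)],2)
E
```

```text
t 35.7 tcp [0.5279 0.1108 0.1028] yaw -143.5 gap 0.0461 F [ 0.   0.8 -1.1] j6 2.6
[{"dr":[0,0,0],"xyz":[0.07,-0.39,-0.0],"hand":255},{"dr":[0,0,0.0],"xyz":[0.0,0.0,1.99],"hand":255},{"dr":[0,0,0.0],"xyz":[0.0,0.0,1.99],"hand":255},{"dr":[0,0,0.0],"xyz":[0.0,0.0,1.99],"hand":255}]
```

Call:
play_rows([
  {"dr": [0,0,0],"xyz": [0.1,-0.35,0],"hand": 255},
  {"dr": [0,0,0],"xyz": [0,0,2],"hand": 255},
  {"dr": [0,0,0],"xyz": [0,0,2],"hand": 255},
  {"dr": [0,0,0],"xyz": [0,0,1],"hand": 255},
  {"dr": [0,0,0],"xyz": [0,0,1],"hand": 255},
  {"dr": [0,0,0],"xyz": [0,0,0],"hand": 255},
  {"dr": [0,0,0],"xyz": [0,0,0],"hand": 255},
])

```text
time_s: 36.28
tool_pos: [0.5317, 0.1121, 0.0428]
ee_rot: [2.81, -1.405, -0.0]
wrist_force: [-0.1, 0.5, 0.7]
finger_gap: 0.046
```

Call:
play_rows([
  {"dr": [0,0,0],"xyz": [0,0,0],"hand": 95},
  {"dr": [0,0,0],"xyz": [0,0,0],"hand": 95},
  {"dr": [0,0,0],"xyz": [0,0,0],"hand": 95},
  {"dr": [0,0,0],"xyz": [0,0,-3],"hand": 95},
  {"dr": [0,0,0],"xyz": [0,0,-4],"hand": 95},
  {"dr": [0,0,0],"xyz": [0,0,-4],"hand": 75},
  {"dr": [0,0,0],"xyz": [0,0,-1],"hand": 75},
])

```text
time_s: 36.87
tool_pos: [0.534, 0.1124, 0.1686]
ee_rot: [-2.806, 1.404, -0.01]
wrist_force: [0.5, 0.4, 1.2]
finger_gap: 0.0642
```

```bash
python3 - <<'E'
from plan import *
plan([('hand',75),('go',None,None,None,-120),('go',.3848,.2618,.16,None),('go',None,None,.07,None)],4,6.9)
E
```

```text
t 36.9 tcp [0.534  0.1124 0.1686] yaw -143.2 gap 0.0642 F [0.5 0.4 1.2] j6 2.6
[{"dr":[0,0,-5.8],"xyz":[0.0,0.0,-0.0],"hand":75},{"dr":[0,0,-5.8],"xyz":[0.0,0.0,-0.0],"hand":75},{"dr":[0,0,-5.8],"xyz":[0.0,0.0,-0.0],"hand":75},{"dr":[0,0,-5.8],"xyz":[0.0,0.0,-0.0],"hand":75},{"dr":[0,0,0],"xyz":[-3.4,-0.91,0.14],"hand":75},{"dr":[0,0,0],"xyz":[-3.4,-0.91,0.14],"hand":75},{"dr":[0,0,0],"xyz":[-3.4,-0.91,0.14],"hand":75},{"dr":[0,0,0],"xyz":[-3.4,-0.91,0.14],"hand":75}]
[{"dr":[0,0,0],"xyz":[-3.4,-0.91,0.14],"hand":75},{"dr":[0,0,0],"xyz":[-3.4,-0.91,0.14],"hand":75},{"dr":[0,0,0.0],"xyz":[0.0,0.0,3.0],"hand":75},{"dr":[0,0,0.0],"xyz":[0.0,0.0,3.0],"hand":75},{"dr":[0,0,0.0],"xyz":[0.0,0.0,3.0],"hand":75}]
```

Call:
play_rows([
  {"dr": [0,0,-5.8],"xyz": [0,0,0],"hand": 75},
  {"dr": [0,0,-5.8],"xyz": [0,0,0],"hand": 75},
  {"dr": [0,0,-5.8],"xyz": [0,0,0],"hand": 75},
  {"dr": [0,0,-5.8],"xyz": [0,0,0],"hand": 75},
  {"dr": [0,0,0],"xyz": [-3.4,-0.91,0.1],"hand": 75},
  {"dr": [0,0,0],"xyz": [-3.4,-0.91,0.1],"hand": 75},
  {"dr": [0,0,0],"xyz": [-3.4,-0.91,0.1],"hand": 75},
  {"dr": [0,0,0],"xyz": [-3.4,-0.91,0.1],"hand": 75},
])

```text
time_s: 37.53
tool_pos: [0.4309, 0.2123, 0.159]
ee_rot: [-3.034, 0.813, -0.001]
wrist_force: [1.1, 0.1, -0.4]
finger_gap: 0.0642
```

Call:
play_rows([
  {"dr": [0,0,0],"xyz": [-3.4,-0.91,0.1],"hand": 75},
  {"dr": [0,0,0],"xyz": [-3.4,-0.91,0.1],"hand": 75},
  {"dr": [0,0,0],"xyz": [0,0,3],"hand": 75},
  {"dr": [0,0,0],"xyz": [0,0,3],"hand": 75},
  {"dr": [0,0,0],"xyz": [0,0,3],"hand": 75},
  {"dr": [0,0,0],"xyz": [0,0,0],"hand": 75},
  {"dr": [0,0,0],"xyz": [0,0,0],"hand": 75},
])

```text
time_s: 38.12
tool_pos: [0.3816, 0.261, 0.0665]
ee_rot: [3.033, -0.812, -0.003]
wrist_force: [-0.2, -0.8, 0.7]
finger_gap: 0.0641
```

```bash
python3 - <<'E'
from plan import *
state()
V=loose({'c2':(CASE,(.3846,.2618))})
for (c,l),n in zip(V,'ts'):
    u,v=proj(c,[(.48,.15,.09)])[0].astype(int)
    cv2.imwrite(f'pics/w1{n}.png',cv2.resize(c['image'][v-75:v+75,u-75:u+75,::-1],(400,400),interpolation=cv2.INTER_CUBIC))
cv2.imwrite('pics/w1.png',cv2.hconcat([cv2.imread('pics/w1t.png'),cv2.imread('pics/w1s.png')]))
plan([('hand',75),('go',.3848,.2618,.003,None)],2)
E
```

```text
t 38.1 tcp [0.3816 0.261  0.0665] yaw -120.0 gap 0.0641 F [-0.2 -0.8  0.7] j6 2.56
c2 [None, None]
t 38.2 tcp [0.383  0.2616 0.0681] yaw -120.0 gap 0.0646 F [ 1.2 -0.2  0.2] j6 2.56
[{"dr":[0,0,0],"xyz":[0.04,-0.03,1.63],"hand":75},{"dr":[0,0,0],"xyz":[0.04,-0.03,1.63],"hand":75},{"dr":[0,0,0],"xyz":[0.04,-0.03,1.63],"hand":75},{"dr":[0,0,0],"xyz":[0.04,-0.03,1.63],"hand":75}]
```

View pics/w1.png

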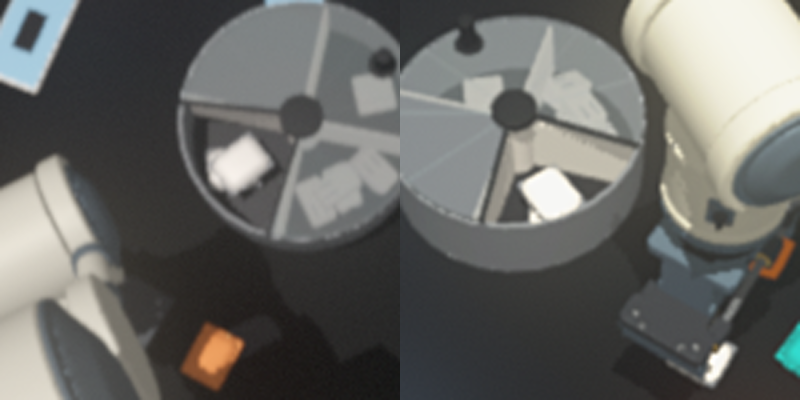

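Case1 lies flat on the stored case at about (240,163). Now I'll pick case2.

Call:
play_rows([
  {"dr": [0,0,0],"xyz": [0.1,0,2.2],"hand": 75},
  {"dr": [0,0,0],"xyz": [0,0,2.2],"hand": 75},
  {"dr": [0,0,0],"xyz": [0,0,2],"hand": 75},
  {"dr": [0,0,0],"xyz": [0,0,0],"hand": 75},
  {"dr": [0,0,0],"xyz": [0,0,0],"hand": 255},
  {"dr": [0,0,0],"xyz": [0,0,0],"hand": 255},
  {"dr": [0,0,0],"xyz": [0,0,0],"hand": 255},
  {"dr": [0,0,0],"xyz": [0,0,0],"hand": 255},
], newtons=25)

```text
time_s: 38.88
tool_pos: [0.384, 0.2613, 0.0041]
ee_rot: [-3.033, 0.812, -0.003]
wrist_force: [0.0, -0.8, 13.6]
finger_gap: 0.0459
```

Call:
play_rows([
  {"dr": [0,0,0],"xyz": [0,0,0],"hand": 255},
  {"dr": [0,0,0],"xyz": [0,0,0],"hand": 255},
  {"dr": [0,0,0],"xyz": [0,0,-3],"hand": 255},
  {"dr": [0,0,0],"xyz": [0,0,-4],"hand": 255},
  {"dr": [0,0,0],"xyz": [0,0,-4],"hand": 255},
  {"dr": [0,0,0],"xyz": [0,0,-4],"hand": 255},
  {"dr": [0,0,0],"xyz": [0,0,0],"hand": 255},
])

```text
time_s: 39.47
tool_pos: [0.3859, 0.2624, 0.16]
ee_rot: [-3.028, 0.811, -0.012]
wrist_force: [2.0, 1.2, 0.0]
finger_gap: 0.0458
```

```bash
python3 - <<'E'
from plan import *
g=AX+[-.041,.068]
plan([('hand',255),('go',*g,.16,None),('go',*g,.12,-143)],4,6.9)
E
```

```text
t 39.5 tcp [0.3859 0.2624 0.16  ] yaw -120.0 gap 0.0458 F [2.  1.2 0. ] j6 2.56
[{"dr":[0,0,0],"xyz":[3.34,0.94,-0.0],"hand":255},{"dr":[0,0,0],"xyz":[3.34,0.94,-0.0],"hand":255},{"dr":[0,0,0],"xyz":[3.34,0.94,-0.0],"hand":255},{"dr":[0,0,0],"xyz":[3.34,0.94,-0.0],"hand":255},{"dr":[0,0,0],"xyz":[3.34,0.94,-0.0],"hand":255},{"dr":[0,0,0],"xyz":[3.34,0.94,-0.0],"hand":255},{"dr":[0,0,5.8],"xyz":[0.0,0.0,1.0],"hand":255},{"dr":[0,0,5.8],"xyz":[0.0,0.0,1.0],"hand":255}]
[{"dr":[0,0,5.8],"xyz":[0.0,0.0,1.0],"hand":255},{"dr":[0,0,5.8],"xyz":[0.0,0.0,1.0],"hand":255}]
```

Call:
play_rows([
  {"dr": [0,0,0],"xyz": [3.34,0.94,0],"hand": 255},
  {"dr": [0,0,0],"xyz": [3.34,0.94,0],"hand": 255},
  {"dr": [0,0,0],"xyz": [3.34,0.94,0],"hand": 255},
  {"dr": [0,0,0],"xyz": [3.34,0.94,0],"hand": 255},
  {"dr": [0,0,0],"xyz": [3.34,0.94,0],"hand": 255},
  {"dr": [0,0,0],"xyz": [3.34,0.94,0],"hand": 255},
  {"dr": [0,0,5.8],"xyz": [0,0,1],"hand": 255},
  {"dr": [0,0,5.8],"xyz": [0,0,1],"hand": 255},
])

```text
time_s: 40.13
tool_pos: [0.5303, 0.1103, 0.1337]
ee_rot: [-2.932, 1.125, -0.004]
wrist_force: [-0.8, -0.7, -0.6]
finger_gap: 0.0457
```

Call:
play_rows([
  {"dr": [0,0,5.8],"xyz": [0,0,1],"hand": 255},
  {"dr": [0,0,5.8],"xyz": [0,0,1],"hand": 255},
  {"dr": [0,0,0],"xyz": [0,0,0],"hand": 255},
  {"dr": [0,0,0],"xyz": [0,0,0],"hand": 255},
])

```text
time_s: 40.47
tool_pos: [0.5283, 0.1118, 0.1132]
ee_rot: [2.811, -1.402, -0.0]
wrist_force: [0.4, -0.2, -0.8]
finger_gap: 0.0461
```

```bash
python3 - <<'E'
from plan import *
g=AX+[-.041,.068]
plan([('hand',255),('go',*g,None,None),('go',None,None,.065,None)],2)
E
```

```text
t 40.5 tcp [0.5283 0.1118 0.1132] yaw -143.0 gap 0.0461 F [ 0.4 -0.2 -0.8] j6 2.59
[{"dr":[0,0,0],"xyz":[0.06,-0.36,-0.0],"hand":255},{"dr":[0,0,0.0],"xyz":[0.0,0.0,1.61],"hand":255},{"dr":[0,0,0.0],"xyz":[0.0,0.0,1.61],"hand":255},{"dr":[0,0,0.0],"xyz":[0.0,0.0,1.61],"hand":255}]
```

Call:
play_rows([
  {"dr": [0,0,0],"xyz": [0.1,-0.35,0],"hand": 255},
  {"dr": [0,0,0],"xyz": [0,0,2],"hand": 255},
  {"dr": [0,0,0],"xyz": [0,0,2],"hand": 255},
  {"dr": [0,0,0],"xyz": [0,0,0.6],"hand": 255},
  {"dr": [0,0,0],"xyz": [0,0,0.5],"hand": 255},
  {"dr": [0,0,0],"xyz": [0,0,0],"hand": 255},
  {"dr": [0,0,0],"xyz": [0,0,0],"hand": 255},
])

```text
time_s: 41.05
tool_pos: [0.5323, 0.1132, 0.0624]
ee_rot: [-2.809, 1.405, -0.001]
wrist_force: [0.1, 0.2, -0.3]
finger_gap: 0.0462
```

Call:
play_rows([
  {"dr": [0,0,0],"xyz": [0,0,0],"hand": 95},
  {"dr": [0,0,0],"xyz": [0,0,0],"hand": 95},
  {"dr": [0,0,0],"xyz": [0,0,0],"hand": 95},
  {"dr": [0,0,0],"xyz": [0,0,-3],"hand": 95},
  {"dr": [0,0,0],"xyz": [0,0,-4],"hand": 95},
  {"dr": [0,0,0],"xyz": [0,0,-4],"hand": 130},
  {"dr": [0,0,0],"xyz": [0,0,-1.5],"hand": 130},
  {"dr": [0,0,0],"xyz": [0,0,0],"hand": 130},
])

```text
time_s: 41.72
tool_pos: [0.5341, 0.1134, 0.1912]
ee_rot: [-2.806, 1.404, -0.01]
wrist_force: [0.4, 0.2, 0.8]
finger_gap: 0.045
```

```bash
python3 - <<'E'
from plan import *
plan([('hand',130),('go',.631,-.0425,.18,None)],4)
E
```

```text
t 41.7 tcp [0.5341 0.1134 0.1912] yaw -143.2 gap 0.045 F [0.4 0.2 0.8] j6 2.6
[{"dr":[0,0,0],"xyz":[3.66,0.32,0.22],"hand":130},{"dr":[0,0,0],"xyz":[3.66,0.32,0.22],"hand":130},{"dr":[0,0,0],"xyz":[3.66,0.32,0.22],"hand":130},{"dr":[0,0,0],"xyz":[3.66,0.32,0.22],"hand":130},{"dr":[0,0,0],"xyz":[3.66,0.32,0.22],"hand":130}]
```

Call:
play_rows([
  {"dr": [0,0,0],"xyz": [3.66,0.32,0.2],"hand": 130},
  {"dr": [0,0,0],"xyz": [3.66,0.32,0.2],"hand": 130},
  {"dr": [0,0,0],"xyz": [3.66,0.32,0.2],"hand": 130},
  {"dr": [0,0,0],"xyz": [3.66,0.32,0.2],"hand": 130},
  {"dr": [0,0,0],"xyz": [3.66,0.32,0.2],"hand": 130},
  {"dr": [0,0,0],"xyz": [0,0,2],"hand": 130},
  {"dr": [0,0,0],"xyz": [0,0,2],"hand": 130},
  {"dr": [0,0,0],"xyz": [0,0,0],"hand": 130},
])

```text
time_s: 42.38
tool_pos: [0.6265, -0.0433, 0.1327]
ee_rot: [2.807, -1.407, -0.009]
wrist_force: [-0.9, 0.4, -1.6]
finger_gap: 0.0449
```

```bash
python3 - <<'E'
from plan import *
state();c=cap('top');s=cap('side')
u,v=proj(c,[(.5725,.0455,.09)])[0].astype(int);a=c['image'][v-55:v+55,u-55:u+55,::-1]
u,v=proj(s,[(.5725,.0455,.09)])[0].astype(int);b=s['image'][v-55:v+55,u-55:u+55,::-1]
cv2.imwrite('pics/w2.png',cv2.resize(cv2.hconcat([a,b]),(800,400),interpolation=cv2.INTER_CUBIC))
plan([('hand',130),('go',.631,-.0425,.104,None),('hand',255),('wait',5),('step',3)]+arc(AX,-56.5,-145.8),1.5)
E
```

```text
t 42.4 tcp [ 0.6265 -0.0433  0.1327] yaw -143.2 gap 0.0449 F [-0.9  0.4 -1.6] j6 2.34
t 42.5 tcp [ 0.6281 -0.0428  0.1362] yaw -143.2 gap 0.0449 F [ 0.5 -0.9  1.3] j6 2.34
[{"dr":[0,0,0],"xyz":[0.05,-0.08,1.07],"hand":130},{"dr":[0,0,0],"xyz":[0.05,-0.08,1.07],"hand":130},{"dr":[0,0,0],"xyz":[0.05,-0.08,1.07],"hand":130},{"dr":[0,0,0],"xyz":[0.0,0.0,0.0],"hand":255},{"dr":[0,0,0],"xyz":[0.0,0.0,0.0],"hand":255},{"dr":[0,0,0],"xyz":[0.0,0.0,0.0],"hand":255},{"dr":[0,0,0],"xyz":[0.0,0.0,0.0],"hand":255},{"dr":[0,0,0],"xyz":[0.0,0.0,0.0],"hand":255}]
[{"dr":[0,0,0],"xyz":[-0.33,1.81,-0.0],"hand":255},{"dr":[0,0,0],"xyz":[-0.57,1.73,-0.0],"hand":255},{"dr":[0,0,0],"xyz":[-0.86,1.6,-0.0],"hand":255},{"dr":[0,0,0],"xyz":[-1.12,1.43,-0.0],"hand":255},{"dr":[0,0,0],"xyz":[-1.35,1.22,-0.0],"hand":255},{"dr":[0,0,0],"xyz":[-1.54,0.97,-0.0],"hand":255},{"dr":[0,0,0],"xyz":[-1.68,0.69,-0.0],"hand":255},{"dr":[0,0,0],"xyz":[-1.77,0.39,-0.0],"hand":255}]
[{"dr":[0,0,0],"xyz":[-1.81,0.07,-0.0],"hand":255}]
```

View pics/w2.png

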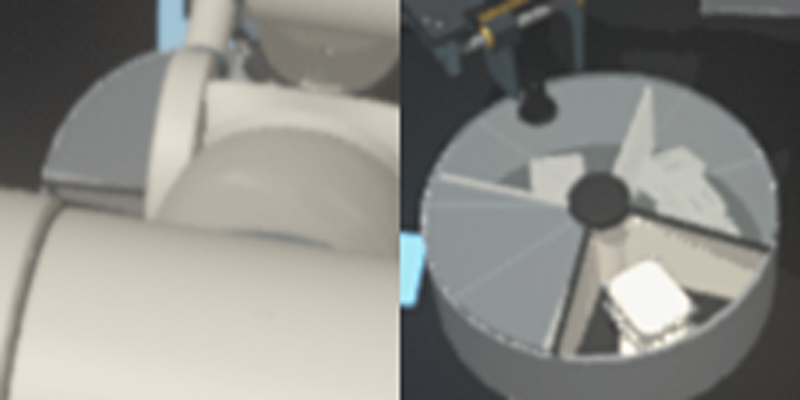

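The three cases are stacked flat and sit below the cover at about (650,300). The last step is turning the opening to the blank quarter.

Call:
play_rows([
  {"dr": [0,0,0],"xyz": [0.1,-0.2,1.1],"hand": 130},
  {"dr": [0,0,0],"xyz": [0,0,1.1],"hand": 130},
  {"dr": [0,0,0],"xyz": [0,0,1],"hand": 130},
  {"dr": [0,0,0],"xyz": [0,0,0],"hand": 255},
  {"dr": [0,0,0],"xyz": [0,0,0],"hand": 255},
  {"dr": [0,0,0],"xyz": [0,0,0],"hand": 255},
  {"dr": [0,0,0],"xyz": [0,0,0],"hand": 255},
  {"dr": [0,0,0],"xyz": [0,0,0],"hand": 255},
], newtons=8)

```text
time_s: 43.15
tool_pos: [0.6312, -0.0426, 0.1051]
ee_rot: [-2.809, 1.406, -0.001]
wrist_force: [0.5, -0.3, -0.4]
finger_gap: 0.018
```

Call:
play_rows([
  {"dr": [0,0,0],"xyz": [-0.3,1.8,0],"hand": 255},
  {"dr": [0,0,0],"xyz": [-0.57,1.73,0],"hand": 255},
  {"dr": [0,0,0],"xyz": [-0.86,1.6,0],"hand": 255},
  {"dr": [0,0,0],"xyz": [-1.12,1.43,0],"hand": 255},
  {"dr": [0,0,0],"xyz": [0,0,0],"hand": 255},
  {"dr": [0,0,0],"xyz": [0,0,0],"hand": 255},
])

```text
time_s: 43.65
tool_pos: [0.5605, -0.0597, 0.1051]
ee_rot: [2.808, -1.406, -0.0]
wrist_force: [-2.9, -6.7, 0.7]
finger_gap: 0.018
```

```bash
python3 - <<'E'
from plan import *
s=state();d=s['tool_pos'][:2]-AX;a=np.degrees(np.arctan2(d[1],d[0]));print(np.hypot(*d),a)
plan([('hand',255)]+arc(AX,a,-145.8),3)
E
```

```text
t 43.6 tcp [ 0.5605 -0.0597  0.1051] yaw -143.2 gap 0.018 F [-2.9 -6.7  0.7] j6 2.29
0.10583479545776739 -96.4961933923597
t 43.6 tcp [ 0.5605 -0.0597  0.1051] yaw -143.2 gap 0.018 F [-2.9 -6.7  0.7] j6 2.29
[{"dr":[0,0,0],"xyz":[-1.41,1.14,-0.0],"hand":255},{"dr":[0,0,0],"xyz":[-1.53,0.95,-0.0],"hand":255},{"dr":[0,0,0],"xyz":[-1.67,0.68,-0.0],"hand":255},{"dr":[0,0,0],"xyz":[-1.76,0.38,-0.0],"hand":255},{"dr":[0,0,0],"xyz":[-1.8,0.07,-0.0],"hand":255}]
```

Call:
play_rows([
  {"dr": [0,0,0],"xyz": [-1.41,1.14,0],"hand": 255},
  {"dr": [0,0,0],"xyz": [-1.53,0.95,0],"hand": 255},
  {"dr": [0,0,0],"xyz": [-1.67,0.68,0],"hand": 255},
  {"dr": [0,0,0],"xyz": [-1.76,0.38,0],"hand": 255},
  {"dr": [0,0,0],"xyz": [-1.8,0.07,0],"hand": 255},
  {"dr": [0,0,0],"xyz": [0,0,0],"hand": 255},
  {"dr": [0,0,0],"xyz": [0,0,0],"hand": 255},
])

```text
time_s: 44.23
tool_pos: [0.4857, -0.0126, 0.1049]
ee_rot: [2.809, -1.404, -0.002]
wrist_force: [-7.7, -3.5, 6.8]
finger_gap: 0.0175
```

```bash
python3 - <<'E'
from plan import *
s=state();d=s['tool_pos'][:2]-AX;a=np.degrees(np.arctan2(d[1],d[0]));print(np.hypot(*d),a)
E
```

```text
t 44.2 tcp [ 0.4857 -0.0126  0.1049] yaw -143.1 gap 0.0175 F [-7.7 -3.5  6.8] j6 2.35
0.10445567383796274 -146.22367734312772
```

Call:
play_rows([
  {"dr": [0,0,0],"xyz": [0,0,0],"hand": 120},
  {"dr": [0,0,0],"xyz": [0,0,0],"hand": 120},
  {"dr": [0,0,0],"xyz": [0,0,0],"hand": 120},
  {"dr": [0,0,0],"xyz": [0,0,-2],"hand": 120},
  {"dr": [0,0,0],"xyz": [0,0,-3],"hand": 120},
  {"dr": [0,0,0],"xyz": [0,0,-3],"hand": 120},
  {"dr": [0,0,0],"xyz": [0,0,-3],"hand": 120},
])

```text
time_s: 44.82
tool_pos: [0.4867, -0.0131, 0.216]
ee_rot: [2.809, -1.407, -0.0]
wrist_force: [-0.2, -0.2, 0.4]
finger_gap: 0.048
```

Call:
play_rows([
  {"dr": [0,0,0],"xyz": [2,3,0],"hand": 120},
  {"dr": [0,0,0],"xyz": [2,3,0],"hand": 120},
  {"dr": [0,0,0],"xyz": [2,3,0],"hand": 120},
  {"dr": [0,0,0],"xyz": [2,3,0],"hand": 120},
  {"dr": [0,0,0],"xyz": [2,3,0],"hand": 120},
  {"dr": [0,0,0],"xyz": [2,3,0],"hand": 120},
  {"dr": [0,0,0],"xyz": [2,3,0],"hand": 120},
  {"dr": [0,0,0],"xyz": [0,0,0],"hand": 120},
])

```text
time_s: 45.48
tool_pos: [0.4012, -0.2563, 0.2149]
ee_rot: [2.805, -1.411, 0.003]
wrist_force: [0.2, 0.9, 0.4]
finger_gap: 0.0482
```

```bash
python3 - <<'E'
from plan import *
state();c=cap('top');s=cap('side')
for n in('peg','phone1','mouse'):
    print(n,[(np.round(d['centre'],3).tolist(),round(d['conf'],2)) for cam in('top','side') for d in r.spot_in(cam,n)])
cv2.imwrite('pics/w3.png',np.hstack([cv2.resize(c['image'],(400,300)),cv2.resize(s['image'],(400,300))])[...,::-1])
u,v=proj(c,[(.5725,.0455,.09)])[0].astype(int);a=c['image'][v-50:v+50,u-50:u+50,::-1]
u,v=proj(s,[(.5725,.0455,.09)])[0].astype(int);b=s['image'][v-50:v+50,u-50:u+50,::-1]
z=cv2.resize(cv2.hconcat([a,b]),(600,300),interpolation=cv2.INTER_CUBIC)
w=np.zeros((600,800,3),np.uint8);w[:300]=cv2.imread('pics/w3.png');w[300:,:600]=z;cv2.imwrite('pics/w3.png',w)
E
```

```text
t 45.5 tcp [ 0.4012 -0.2563  0.2149] yaw -143.4 gap 0.0482 F [0.2 0.9 0.4] j6 1.81
peg [([0.549, 0.022, 0.089], 0.75), ([0.551, 0.032, 0.093], 0.7), ([0.74, -0.224, 0.023], 0.19)]
phone1 [([0.705, 0.359, 0.012], 0.82), ([0.785, 0.058, 0.01], 0.69), ([0.704, 0.364, 0.01], 0.86), ([0.783, 0.059, 0.01], 0.58)]
mouse [([0.736, -0.234, 0.023], 0.62), ([0.74, -0.224, 0.024], 0.84)]
```

View pics/w3.png

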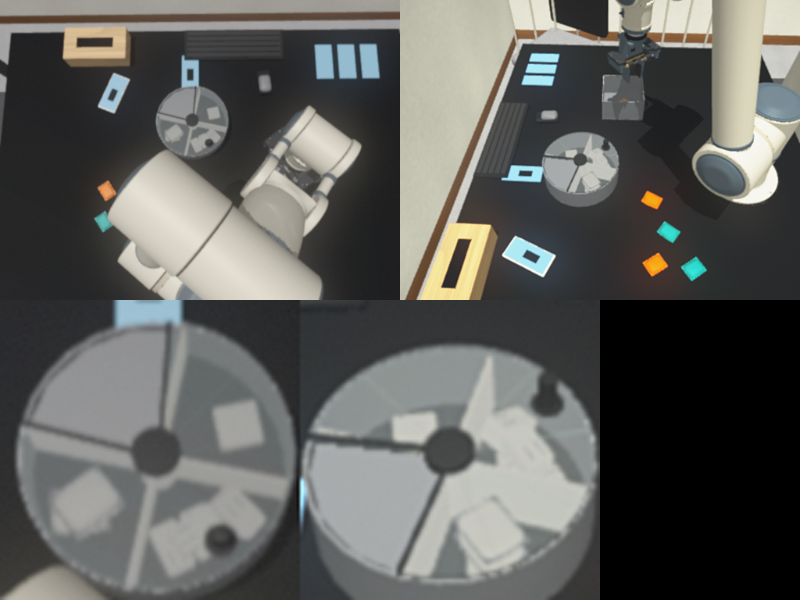

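The blank quarter is framed squarely by the opening's edges, with both lying just inside the dividers. The plugs and cases sit under the cover, no white accessories are left on the desk, and the phones and mouse haven't moved. I'll hand in the job.

```bash
python3 -c "
from plant import r
print(r.close_job())"
```

```text
the job is handed in; nothing more can be done
None
```

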